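Put the paint brushes up to dry

ROBOT

A 7-joint arm with a two-finger parallel gripper is mounted at the origin on the work surface. World frame = base frame: x ahead of the robot, y to its left, z up, the work surface at z = 0. Lengths are in mm, angles in rad, forces in N, time in s.
With the tool pointing down it reaches from about 425 to 875 mm from the base axis. Payload 4.7 kg.
Tool frame: the origin (TCP) lies midway between the tips of the shut fingers; the grasp point (between the pads) lies 19 mm behind it; z points along the fingers, y is the line along which they close (so a half turn about z gives the same grasp; the last joint's range is limited). The gripper opens to 87 mm and grips with 3 to 60 N. Pads are 19 mm wide; open, the fingers measure 117 mm over their backs; the gripper's body (75 mm by 190 mm) begins 51 mm behind the grasp point.
Start: joints at [-1.118, 0.321, -0.07, 1.45, 0.023, 1.371, -0.057], TCP at [276.184, 588.429, 222.587] pointing down, gripper open.
Joint ranges: [-2.86, 2.86], [-0.3, 2.09], [-1.38, 1.24], [0.06, 2.45], [-1.56, 4.7], [0.09, 2.05], [-2.69, 2.69]. Speed limits (rad/s): [2.57, 2.57, 3.14, 3.14, 3.14, 3.14, 3.14].

INTERFACE

Orientations are given as a unit quaternion [w, x, y, z].
In Python, from cell import robot gives the robot as it stands.
- The arm moves only by the tool jog_arm, never from a script. Its argument "commands" is a list of rows, each an object with "grip": the opening, from 0 (shut) to 1 (fully open); "linear": the shift along the tool's x, y, z normalised to -1 to 1, where 1 is 4 cm, a list of three; "yaw": the turn about the tool's z normalised to -1 to 1, where 1 is 5 degrees. In form: [{"grip": grip, "linear": [tx, ty, tz], "yaw": yaw}, ...]. A call has 1 to 8 rows; each row shifts and turns the commanded pose from where the row before left it, along the tool's axes as they then stand; what a row does not reach is not made up. A row lasts 1/8 s, in which the tool goes at most 62.5 mm and 10.7 degrees, less where a joint would pass 70% of its speed; a pose out of reach is approached as far as the arm can. A call with a number of a shift or a turn outside -1 to 1 is refused whole. A call with a gripper value outside its range is refused whole. The fingers move at their own pace and stop on an object; "squeeze" is the grip in N (left out, the last holds). Time passes only in rows, so rows that do not move let the fingers close. It gives the time, the measured TCP pose, the force, the opening and the grip force at its end, in the units of the state.
- robot.sense(): the state, without advancing time (a new reading comes with each control period).
- robot.snapshot(name): name is "scene" or "top" or "wrist"; returns the picture (480x640x3 uint8, blue, green, red); there is no depth.
- robot.camera_model(name): a dict with "vertical_fov" (degrees; the focal length in pixels is half the picture's height over the tangent of half this angle, whatever the lens; pixels are square), "cx", "cy" (the principal point, pixels), "T" (4x4, takes a point from camera to world coordinates). Camera axes: x right, y down, z forward; pixel columns grow to the right and rows downward; lengths in mm; the calibration is good to about 2 mm. A picture is of the moment at which its call begins: read the wrist's pose just before it. camera_model takes no time and is no camera call; for the wrist camera it gives the pose at the moment of the call.
- robot.close_job(): hands the job in; it is judged then, once.
The state is a dict: "time": time; "joint_pos": joint angles; "dq": joint speeds; "joint_torque": joint torques, N m; "ee_pos": TCP position; "ee_rot": TCP orientation; "ft_force": force on the tool from outside, world axes, zero at the start; "ft_torque": the same for the moment, N m; "opening": finger opening in mm; "gripper_force": force on a finger pad.
Only numpy, scipy, OpenCV 4.12 (cv2) and the standard library are available. Lean on these libraries where they do the work, as an engineer would, in place of code of your own. Each camera call takes 0.05 s, during which the arm holds its last target. There are 200 camera calls.

TASK

Put the paint brushes up to dry: first lift the dust cap off the brush holder and set it, right way up and flat, into the steel dish; then stand every brush that lies on the bench in the holder, bristles up and right down to the floor of a compartment. When all are in, push the tray fully home against the fan unit, leaving the paints, palette and model where they are.

Things in the scene. Friction and masses are not known exactly. Their poses are not given: they have to be found in the camera images.
- tray (a joint): slide of the drying station's tray, m: 0 = fully home against its stop at the fan unit, about 0.08 = pulled out towards the robot; stays where it is left (about 3 N to move)
- dryer: drying station fixed to the table: grey base 325 x 130 x 12 mm, with a white fan unit 60 x 130 mm and 97 mm high at its far end. Origin on the table under the base, x points to the fan unit (the way the tray goes home); the fan's face is at x = +105 mm
- holder (a point): middle of the inner floor of the white brush holder, which is part of the tray (about 20 mm above the table). x = along the row, to the fan unit; z up. Holder 146 x 32 mm outside, four compartments in a row along x, each 24 x 24 mm and 85 mm deep, centres at x = -51, -17, +17, +51 mm, side walls 4 mm, walls between 10 mm; rim at z = +85 mm. A compartment takes one brush
- tray_grip (a point): top centre of the tray's black upright grip: block 14 mm (x) x 30 mm (y), 45 mm high, at the robot's end of the tray, 143 mm from the holder's middle; its top is 65 mm above the table
- cap: loose grey dust cap over the holder, an upside-down box 158 x 44 x 22 mm with 3 mm walls (inside 18 mm deep), with a black bar grip on top, 60 mm along x, 14 mm thick, from z = +22 to +50 mm. Origin: middle of its open underside, z up, x along its length; 120 g
- cap_dish: shallow steel dish for the cap, fixed to the table: 180 x 66 x 15 mm outside, walls 3 mm, floor 3 mm above the table. Origin: centre of its underside, x along its length
- brush0: flat paint brush (may be absent), broad, 26 mm wide bristles, 190 mm long in all (bristle tip at x = +85 mm): wooden handle 135 mm long, 16 mm wide, 14 mm thick from x = -105 to +30 mm, then metal ferrule and bristles. x axis from handle end to bristles; z across the thickness; origin on the underside, near the balance point (axis at z = +7 mm); 35 g
- brush0_foot (a point): handle end of brush0, on its axis, 105 mm from its origin
- brush1: flat paint brush (may be absent), narrow, 20 mm wide bristles, 183 mm long in all (bristle tip at x = +78 mm): wooden handle 135 mm long, 16 mm wide, 14 mm thick from x = -105 to +30 mm, then metal ferrule and bristles. x axis from handle end to bristles; z across the thickness; origin on the underside, near the balance point (axis at z = +7 mm); 35 g
- brush1_foot (a point): handle end of brush1, on its axis, 105 mm from its origin
- brush2: flat paint brush (may be absent), broad, 26 mm wide bristles, 190 mm long in all (bristle tip at x = +85 mm): wooden handle 135 mm long, 16 mm wide, 14 mm thick from x = -105 to +30 mm, then metal ferrule and bristles. x axis from handle end to bristles; z across the thickness; origin on the underside, near the balance point (axis at z = +7 mm); 35 g
- brush2_foot (a point): handle end of brush2, on its axis, 105 mm from its origin
- brush3: flat paint brush (may be absent), narrow, 20 mm wide bristles, 183 mm long in all (bristle tip at x = +78 mm): wooden handle 135 mm long, 16 mm wide, 14 mm thick from x = -105 to +30 mm, then metal ferrule and bristles. x axis from handle end to bristles; z across the thickness; origin on the underside, near the balance point (axis at z = +7 mm); 35 g
- brush3_foot (a point): handle end of brush3, on its axis, 105 mm from its origin
- thinner: bystander, leave alone: white bottle, 64 mm across, 150 mm high; origin under its centre
- jar_a: bystander, leave alone: amber paint jar, 52 mm across, 65 mm high; origin under its centre
- jar_b: bystander, leave alone: green paint jar, 52 mm across, 65 mm high; origin under its centre
- model: bystander, leave alone: half-painted model vehicle, about 120 x 72 mm, 61 mm high, gun ahead; origin under its centre
- palette: bystander, leave alone: aluminium palette plate, 110 mm across, 18 mm high; origin under its centre
- water: bystander, leave alone: clear jar, 70 mm across, 75 mm high; origin under its centre
Things that resemble listed ones, but are neither listed nor needed, are in the scene too. Leave any red look-alike of the brush0 alone.

How it is judged (in metres and radians):
On the way, in this order (a step that is already met when the one before it is completed fails the run):
1. the cap lies flat in its dish (angle between cap's own z axis and vertical below 0.1 rad and height (world z) of cap below 0.009 m and x of cap in the frame of cap_dish between -0.013 and 0.013 m and y of cap in the frame of cap_dish between -0.013 and 0.013 m), for 0.2 s.
2. every brush stands in the holder, bristles up (angle between each of brush0, brush1, brush2, brush3's own x axis and vertical below 0.35 rad and x of brush0_foot in the frame of holder between -0.07 and 0.07 m and y of brush0_foot in the frame of holder between -0.016 and 0.016 m and z of brush0_foot in the frame of holder between -0.01 and 0.015 m and x of brush1_foot in the frame of holder between -0.07 and 0.07 m and y of brush1_foot in the frame of holder between -0.016 and 0.016 m and z of brush1_foot in the frame of holder between -0.01 and 0.015 m and x of brush2_foot in the frame of holder between -0.07 and 0.07 m and y of brush2_foot in the frame of holder between -0.016 and 0.016 m and z of brush2_foot in the frame of holder between -0.01 and 0.015 m and x of brush3_foot in the frame of holder between -0.07 and 0.07 m and y of brush3_foot in the frame of holder between -0.016 and 0.016 m and z of brush3_foot in the frame of holder between -0.01 and 0.015 m), for 0.3 s.
3. the tray is fully home (value of joint tray below 0.006 m), for 0.2 s.
At the end, for the whole second after the job is handed in: cap flat and right way up in the dish (tilt under 0.1 rad); every brush stands in a compartment, bristles up, within 0.35 rad of upright, handle end within 15 mm of the floor; tray within 6 mm of fully home; all at rest (rocking under 0.1 m/s) (all of step 1 and all of step 2 and value of joint tray below 0.006 m and linear speed of each of brush0, brush1, brush2, brush3, cap below 0.1 m/s); the robot touches nothing.
It fails at once if a bystander is pushed more than 40 mm (distance of any of thinner, jar_a, jar_b, model, palette, water from where it was at the start of the episode above 0.04 m).
It fails at once if a bystander is tipped (angle between any of thinner, jar_a, jar_b, model, palette, water's own z axis and vertical above 0.5 rad).
Of brush0, brush1, brush2, brush3 only 2 to 4 are there at a start; the rules pass over those that are not, and their reading is None.
At some moment in a run one of brush0, brush1, brush2, brush3 may be knocked a few centimetres aside while the robot is not near it.
It also fails if it takes over 210 s, if anything falls off the work surface, if the arm or the gripper's body presses on something with over 40 N, if the wrist force passes 120 N, or if a joint passes its speed limit or range.

## Working session

There is one attempt and no reset: what is moved stays moved. The work goes in short steps, Python scripts to look and compute and a tool call to move; the robot and the scene stay as the last step left them, time stands still between calls to the robot, and variables do not carry over. Pictures are saved under pics/ and viewed, at most 14 in all, crops included, and the job is handed in when it is done.

Besides the shell and the picture viewer there is one more tool, called after "Request:" in YAML: its name, and indented under it one key for each argument. jog_arm: Moves the arm, as the interface text tells. Its arguments: {"type":"object","properties":{"commands":{"type":"array","items":{"type":"object","properties":{"grip":{"type":"number"},"linear":{"type":"array","items":{"type":"number"}},"yaw":{"type":"number"}}}},"squeeze":{"type":"number"}},"required":["commands"]}

```bash
ls; mkdir -p pics
python3 - <<'E'
from cell import robot
import cv2
print(robot.sense())
for n in("top","scene"):
    cv2.imwrite(f"pics/{n}0.png",robot.snapshot(n)); print(n,robot.camera_model(n))
E
```

```text
pics
{'time': 0.0, 'joint_pos': array([-1.11789919,  0.32184374, -0.0700904 ,  1.45164415,  0.02262452,
        1.37080257, -0.05687865]), 'dq': array([-0.00121051,  0.00153736,  0.00115965,  0.00202852, -0.00050692,
        0.00048675, -0.00104495]), 'joint_torque': array([-7.92085621e-05, -4.91299760e+01, -4.03940929e-01, -3.12528670e+01,
       -6.38210122e-02,  4.38462349e-02,  1.83838997e-04]), 'ee_pos': array([275.9724866 , 587.90662511, 221.46358563]), 'ee_rot': array([-1.49376943e-04,  2.17612531e-01,  9.76034771e-01, -9.43562858e-04]), 'ft_force': array([-0.58889822, -1.22433612, -0.7349885 ]), 'ft_torque': array([ 0.02066792,  0.0159277 , -0.01389145]), 'gripper_force': 0.0, 'opening': 87.02159913515867}
top {'vertical_fov': 57.886449567955594, 'cx': 319.1140915324832, 'cy': 239.28939649315902, 'T': array([[ 3.00508368e-02, -9.94618457e-01,  9.91517616e-02,
         4.05996739e+02],
       [-9.99532203e-01, -3.04663535e-02, -2.67890800e-03,
        -1.66683895e+01],
       [ 5.68528396e-03, -9.90248752e-02, -9.95068717e-01,
         9.93651903e+02],
       [ 0.00000000e+00,  0.00000000e+00,  0.00000000e+00,
         1.00000000e+00]])}
scene {'vertical_fov': 56.41090552871193, 'cx': 313.648154719218, 'cy': 238.19972326376504, 'T': array([[-2.99784253e-01,  6.93321332e-01, -6.55312850e-01,
         1.13085437e+03],
       [ 9.53941405e-01,  2.09795759e-01, -2.14433055e-01,
         2.18626637e+02],
       [-1.11891548e-02, -6.89413715e-01, -7.24281391e-01,
         7.79974624e+02],
       [ 0.00000000e+00,  0.00000000e+00,  0.00000000e+00,
         1.00000000e+00]])}
```

View pics/top0.png

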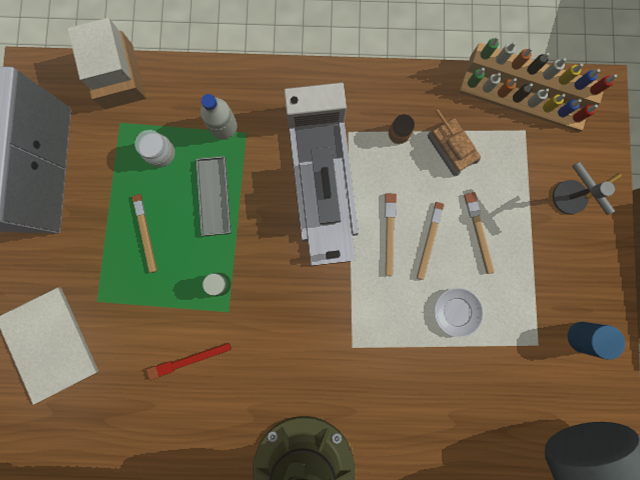

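View pics/scene0.png

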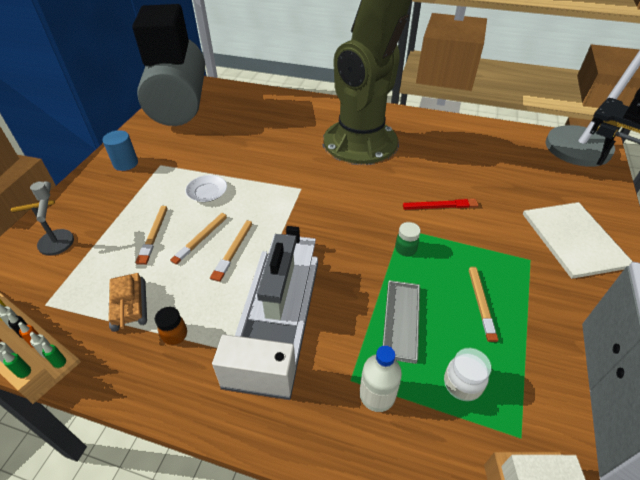

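Four brushes are on the mats in the top view, at px (390,235), (430,240), (480,230) and (145,235). The red look-alike at (190,360) stays where it is. The cap is on the holder at (325,183), the dish is at (213,195), and the tray grip is at (333,255). The scene view agrees. Next I'll measure the positions.

```bash
cat > h.py <<'E'
from cell import robot
import cv2, numpy as np
def ray(n_or_m,px):
    m=robot.camera_model(n_or_m) if isinstance(n_or_m,str) else n_or_m
    f=240/np.tan(np.radians(m["vertical_fov"]/2)); T=m["T"]
    px=np.atleast_2d(np.float64(px))
    d=np.c_[(px[:,0]-m["cx"])/f,(px[:,1]-m["cy"])/f,np.ones(len(px))]@T[:3,:3].T
    return T[:3,3],d
def cast(m,px,z):
    o,d=ray(m,px); return (o+d*((z-o[2])/d[:,2])[:,None])[:,:2]
def rect(m,mask,z):
    "min-area rectangle in world of largest blob: centre, long dir angle (deg), size"
    c=max(cv2.findContours(mask.astype(np.uint8),cv2.RETR_EXTERNAL,cv2.CHAIN_APPROX_NONE)[0],key=cv2.contourArea)
    w=cast(m,c[:,0,:],z).astype(np.float32); (ctr,s,a)=cv2.minAreaRect(w)
    b=cv2.boxPoints((ctr,s,a)); e=max([b[1]-b[0],b[2]-b[1]],key=np.linalg.norm)
    return np.round(ctr,1),round(float(np.degrees(np.arctan2(e[1],e[0])))%180,1),np.round(sorted(s),1)
def roi(shape,x0,y0,x1,y1):
    r=np.zeros(shape[:2],bool); r[y0:y1,x0:x1]=1; return r
def yaw():
    w,x,y,z=robot.sense()["ee_rot"]
    from scipy.spatial.transform import Rotation as R
    M=R.from_quat([x,y,z,w]).as_matrix(); return M
E
python3 - <<'E'
from h import *
im=cv2.imread("pics/top0.png"); hsv=cv2.cvtColor(im,cv2.COLOR_BGR2HSV); H,S,V=[hsv[...,i].astype(int) for i in range(3)]
for nm,b in dict(A=(380,188,402,280),B=(412,198,448,282),C=(462,188,497,276),D=(128,192,162,276)).items():
    r=roi(im.shape,*b)
    print(nm,"handle",rect("top",r&(H>9)&(H<25)&(S>80)&(V>110),10),"bristle",rect("top",r&((H<9)|(H>170))&(S>90)&(V>50),10))
for nm,p in dict(dish=(213,195),cap=(320,215),grip=(333,255),barm=(325,183),fan=(316,95),base=(315,130)).items(): print(nm,im[p[1],p[0]],hsv[p[1],p[0]])
r=roi(im.shape,285,130,355,262)
# dark blobs
print("cap bar",rect("top",roi(im.shape,312,150,340,212)&(V<50),137)); print("grip",rect("top",roi(im.shape,318,243,348,265)&(V<50),65))
for z in (15,): print("dish",cast("top",[[197,159],[224,156],[230,233],[202,236]],z))
print("jars z65:",cast("top",[[402,123],[213,284]],65),"bottle",cast("top",[[209,101]],150),"water",cast("top",[[151,143]],75),"model",cast("top",[[452,143]],60))
big=cv2.resize(im[140:290,180:360],None,fx=3.3,fy=3.3,interpolation=cv2.INTER_CUBIC)
b2=cv2.resize(im[180:290,370:500],None,fx=4.5,fy=4.5,interpolation=cv2.INTER_CUBIC)
cv2.imwrite("pics/c1.png",big); cv2.imwrite("pics/c2.png",b2)
M=yaw(); print(M.round(3)); print(robot.camera_model("wrist")["T"].round(2))
E
```

```text
Traceback (most recent call last):
  File "h.py", line 13, in rect
    c=max(cv2.findContours(mask.astype(np.uint8),cv2.RETR_EXTERNAL,cv2.CHAIN_APPROX_NONE)[0],key=cv2.contourArea)
ValueError: max() iterable argument is empty
```

Run:
```python
from h import *
im=cv2.imread("pics/top0.png"); hsv=cv2.cvtColor(im,cv2.COLOR_BGR2HSV); H,S,V=[hsv[...,i].astype(int) for i in range(3)]
print("samples",[ (p,hsv[p[1],p[0]]) for p in ((390,198),(390,211),(390,250),(138,198),(140,211),(148,240),(370,250),(120,250))])
big=cv2.resize(im[140:290,180:360],None,fx=3.3,fy=3.3,interpolation=cv2.INTER_CUBIC)
b2=cv2.resize(im[180:290,370:500],None,fx=4.5,fy=4.5,interpolation=cv2.INTER_CUBIC)
cv2.imwrite("pics/c1.png",big); cv2.imwrite("pics/c2.png",b2)
def t(nm,m,z):
    try: print(nm,rect("top",m,z))
    except ValueError: print(nm,"none")
for nm,b in dict(A=(380,188,402,280),B=(412,198,448,282),C=(462,188,497,276),D=(128,192,162,276)).items():
    r=roi(im.shape,*b)
    t(nm+"h",r&(H>9)&(H<25)&(S>80)&(V>110),10); t(nm+"b",r&((H<=9)|(H>170))&(S>70),10)
t("bar",roi(im.shape,312,150,340,212)&(V<50),137); t("grip",roi(im.shape,318,243,348,265)&(V<50),65)
print("dish",cast("top",[[197,159],[224,156],[230,233],[202,236]],15))
print("jars z65:",cast("top",[[402,123],[213,284]],65),"bottle",cast("top",[[209,101]],150),"water",cast("top",[[151,143]],75),"model",cast("top",[[452,143]],60))
M=yaw(); print(M.round(3)); print(robot.camera_model("wrist"))
```

```text
samples [((390, 198), array([  9, 128, 141], dtype=uint8)), ((390, 211), array([110,   9, 174], dtype=uint8)), ((390, 250), array([ 17, 104, 164], dtype=uint8)), ((138, 198), array([ 11, 156, 129], dtype=uint8)), ((140, 211), array([ 98,  12, 167], dtype=uint8)), ((148, 240), array([ 18, 116, 165], dtype=uint8)), ((370, 250), array([ 30,  17, 180], dtype=uint8)), ((120, 250), array([ 65, 155, 120], dtype=uint8))]
Ah (array([ 494.1, -179.7]), 179.6, array([ 13.8, 132.7]))
Ab (array([ 604.5, -179.5]), 91.8, array([18.7, 23.4]))
Bh (array([ 486.8, -266.1]), 165.8, array([ 13.7, 132.7]))
Bb (array([ 590.9, -291.1]), 73.0, array([12.6, 16.6]))
Ch (array([ 504.7, -393.8]), 14.6, array([ 13.7, 132. ]))
Cb (array([ 611.6, -364. ]), 103.1, array([20., 22.]))
Dh (array([483.9, 372.5]), 16.3, array([ 15.8, 133.4]))
Db (array([579.2, 407.5]), 0.0, array([0., 0.]))
bar (array([607. , -27.6]), 7.8, array([12.5, 61.7]))
grip (array([471.1, -39.5]), 113.6, array([ 3.2, 11.6]))
dish [[680.78742603 267.62422032]
 [689.83641788 205.86673709]
 [511.64868842 183.04172998]
 [502.87508307 245.99824364]]
jars z65: [[ 762.50882977 -194.64673589]
 [ 396.1582607   203.42237699]] bottle [[763.11111748 211.2050075 ]] water [[696.28566113 351.87786817]] model [[ 722.25661335 -306.92190543]]
[[-0.905  0.425 -0.001]
 [ 0.425  0.905 -0.002]
 [-0.    -0.002 -1.   ]]
{'vertical_fov': 69.7308309247685, 'cx': 321.8642281286725, 'cy': 238.3343502978136, 'T': array([[ 4.24265667e-01,  8.76938746e-01,  2.25781041e-01,
         2.14861831e+02],
       [ 9.05536687e-01, -4.10481109e-01, -1.07277996e-01,
         6.17409237e+02],
       [-1.39737927e-03,  2.49967387e-01, -9.68253248e-01,
         3.82402647e+02],
       [ 0.00000000e+00,  0.00000000e+00,  0.00000000e+00,
         1.00000000e+00]])}
```

View pics/c1.png

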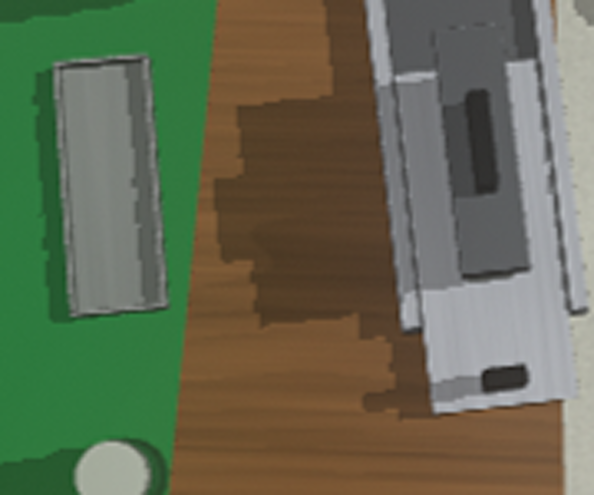

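View pics/c2.png

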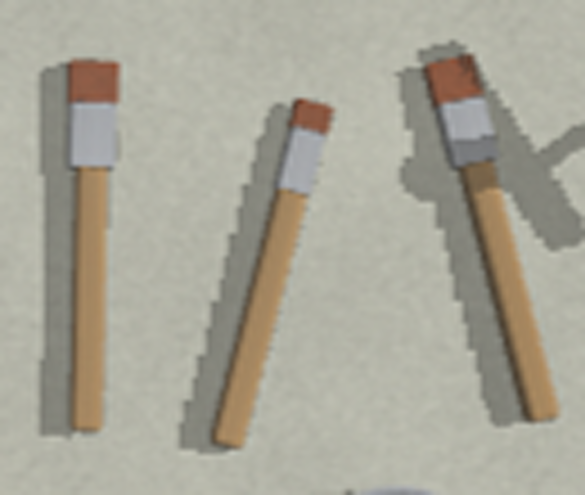

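In the crops, the ferrule is as wide as the bristles, so I'll pinch there. The cap bar reads (607,-28) at 7.8°. I'm moving over the cap for a closer look.

Request:
jog_arm:
  commands:
    - {"grip":1,"linear":[0,0,0],"yaw":-1}
    - {"grip":1,"linear":[0,0,0],"yaw":-1}
    - {"grip":1,"linear":[0,0,0],"yaw":-1}
    - {"grip":1,"linear":[0,0,0],"yaw":-1}
    - {"grip":1,"linear":[0,0,0],"yaw":-1}
    - {"grip":1,"linear":[0,0,0],"yaw":-1}
    - {"grip":1,"linear":[0,0,0],"yaw":-0.6}

```text
time: 0.98
ee_pos: [276.1, 588.1, 221.9]
ee_rot: [-0.0, -0.07, 0.998, -0.001]
ft_force: [0.8, -0.2, 0.1]
opening: 87.1
gripper_force: 0.0
```

Request:
jog_arm:
  commands:
    - {"grip":1,"linear":[-0.36,-0.96,0],"yaw":0}
    - {"grip":1,"linear":[-0.36,-0.96,0],"yaw":0}
    - {"grip":1,"linear":[-0.36,-0.96,0],"yaw":0}
    - {"grip":1,"linear":[-0.36,-0.96,0],"yaw":0}
    - {"grip":1,"linear":[-0.36,-0.96,0],"yaw":0}
    - {"grip":1,"linear":[-0.36,-0.96,0],"yaw":0}
    - {"grip":1,"linear":[-0.36,-0.96,0],"yaw":0}
    - {"grip":1,"linear":[-0.36,-0.96,0],"yaw":0}

```text
time: 1.98
ee_pos: [432.6, 298.4, 222.2]
ee_rot: [-0.0, -0.069, 0.998, -0.0]
ft_force: [0.4, -1.8, 0.3]
opening: 86.9
gripper_force: 0.0
```

Request:
jog_arm:
  commands:
    - {"grip":1,"linear":[-0.36,-0.96,0],"yaw":0}
    - {"grip":1,"linear":[-0.36,-0.96,0],"yaw":0}
    - {"grip":1,"linear":[-0.36,-0.96,0],"yaw":0}
    - {"grip":1,"linear":[-0.36,-0.96,0],"yaw":0}
    - {"grip":1,"linear":[-0.36,-0.96,0],"yaw":0}
    - {"grip":1,"linear":[-0.36,-0.96,0],"yaw":0}
    - {"grip":1,"linear":[-0.36,-0.96,0],"yaw":0}
    - {"grip":1,"linear":[-0.36,-0.96,0],"yaw":0}

```text
time: 2.98
ee_pos: [588.7, 10.2, 222.2]
ee_rot: [-0.0, -0.069, 0.998, 0.0]
ft_force: [-0.8, 0.3, -1.4]
opening: 87.3
gripper_force: 0.0
```

Request:
jog_arm:
  commands:
    - {"grip":1,"linear":[-0.36,-0.96,0],"yaw":0}
    - {"grip":1,"linear":[0,0,0],"yaw":0}
    - {"grip":1,"linear":[0,0,0],"yaw":0}

```text
time: 3.35
ee_pos: [607.5, -24.0, 222.0]
ee_rot: [-0.001, -0.069, 0.998, 0.0]
ft_force: [0.5, 0.1, -0.4]
opening: 87.6
gripper_force: 0.0
```

```bash
cat >> h.py <<'E'
def go(x,y,z,ang):
    "shift in units of 4 cm along tool axes (after turning) to bring TCP to x,y,z with tool y at world angle ang (deg, mod 180); yaw in 5 deg units"
    M=yaw(); p=robot.sense()["ee_pos"]; a=np.degrees(np.arctan2(M[1,1],M[0,1]))
    dy=(a-ang+90)%180-90; t=np.radians(a-dy)
    Y=np.array([np.cos(t),np.sin(t)]); X=np.array([-Y[1],Y[0]]); d=np.array([x,y])-p[:2]
    print("pos",p.round(1),"ang",round(a,2),"-> yaw",round(dy/5,2),"lin",(np.array([d@X,d@Y,p[2]-z])/40).round(3))
E
python3 - <<'E'
from h import *
s=robot.sense(); print(s["time"],s["joint_pos"].round(2)); m=robot.camera_model("wrist"); im=robot.snapshot("wrist"); cv2.imwrite("pics/w1.png",im)
go(607,-27.6,222,97.8)
V=im.max(2).astype(int); print("bar",rect(m,V<50,137))
E
```

```text
3.35 [-0.31  0.24  0.36  1.57 -0.09  1.35  1.77]
pos [607.5 -23.2 222.2] ang 97.95 -> yaw 0.03 lin [ 0.028 -0.106  0.004]
bar (array([708.8, -10.9]), 97.8, array([233.8, 574.1]))
```

View pics/w1.png

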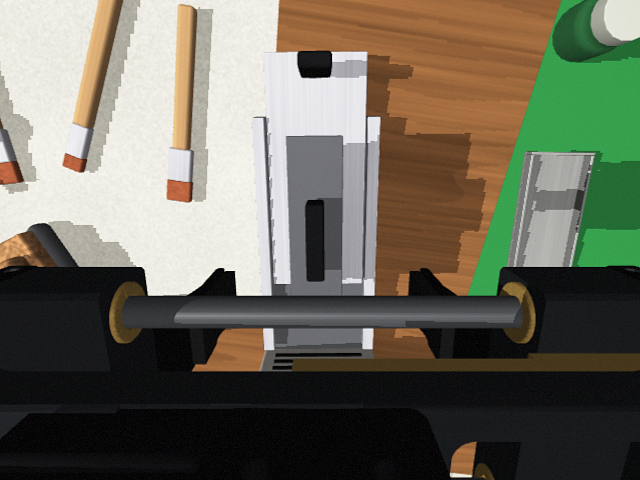

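The wrist view shows the cap bar at (315,240), the tray grip at (315,64), and the tray axis almost vertical. I'll refine from these.

Run:
```python
from h import *
im=cv2.imread("pics/w1.png"); m=robot.camera_model("wrist"); V=im.max(2).astype(int); hsv=cv2.cvtColor(im,cv2.COLOR_BGR2HSV).astype(int)
b=rect(m,roi(im.shape,298,185,335,292)&(V<60),137); print("bar",b)
g=roi(im.shape,285,40,345,85)&(V<60); print("grip",rect(m,g,65), "grip top only px box", cv2.boundingRect(g.astype(np.uint8)))
print("grip top far/near edge z65",cast(m,[[300,52],[331,52],[300,74],[331,74]],65))
ts=robot.camera_model("top"); print("grip top cam",cast(ts,[[333,254.5]],65))
# dish corners
print("dish edges wrist z15",cast(m,[[526,153],[595,153]],15))
go(*b[0],125,97.8)
```

```text
bar (array([606.3, -28.3]), 8.4, array([13.6, 62.7]))
grip (array([472.2, -47.9]), 98.0, array([20. , 27.9])) grip top only px box (298, 51, 34, 27)
grip top far/near edge z65 [[464.75440882 -61.15644207]
 [461.13905093 -35.46913029]
 [481.55703444 -59.06846498]
 [477.89081441 -33.00471172]]
grip top cam [[466.69395732 -49.90187396]]
dish edges wrist z15 [[514.44368044 178.33952119]
 [504.47750144 249.34861191]]
pos [607.5 -23.2 222.2] ang 97.95 -> yaw 0.03 lin [ 0.047 -0.121  2.429]
```

Request:
jog_arm:
  commands:
    - {"grip":1,"linear":[0.04,-0.125,0],"yaw":0}
    - {"grip":1,"linear":[0,0,0.9],"yaw":0}
    - {"grip":1,"linear":[0,0,0.9],"yaw":0}
    - {"grip":1,"linear":[0,0,0.6],"yaw":0}
    - {"grip":1,"linear":[0,0,0.3],"yaw":0}
    - {"grip":1,"linear":[0,0,0],"yaw":0}

```text
time: 4.15
ee_pos: [606.6, -29.6, 114.2]
ee_rot: [-0.0, -0.069, 0.998, 0.0]
ft_force: [0.2, -0.3, -0.0]
opening: 87.4
gripper_force: 0.0
```

Request:
jog_arm:
  commands:
    - {"grip":0,"linear":[0,0,0],"yaw":0}
    - {"grip":0,"linear":[0,0,0],"yaw":0}
    - {"grip":0,"linear":[0,0,0],"yaw":0}
    - {"grip":0,"linear":[0,0,0],"yaw":0}
    - {"grip":0,"linear":[0,0,0],"yaw":0}
    - {"grip":0,"linear":[0,0,0],"yaw":0}
    - {"grip":0,"linear":[0,0,0],"yaw":0}
    - {"grip":0,"linear":[0,0,0],"yaw":0}
  squeeze: 25

```text
time: 5.15
ee_pos: [607.0, -29.9, 114.6]
ee_rot: [0.0, -0.069, 0.998, 0.0]
ft_force: [-0.3, -0.3, -0.1]
opening: 14.8
gripper_force: 0.3
```

Request:
jog_arm:
  commands:
    - {"grip":0,"linear":[0,0,-0.3],"yaw":0}
    - {"grip":0,"linear":[0,0,-0.5],"yaw":0}
    - {"grip":0,"linear":[0,0,-0.8],"yaw":0}
    - {"grip":0,"linear":[0,0,-0.8],"yaw":0}
    - {"grip":0,"linear":[0,0,0],"yaw":0}

```text
time: 5.78
ee_pos: [609.3, -30.2, 215.2]
ee_rot: [0.004, -0.068, 0.998, -0.0]
ft_force: [0.3, -0.1, -1.3]
opening: 13.6
gripper_force: 25.0
```

Run:
```python
from h import *
go(596,225.6,160,98)
s=robot.sense(); print(s["time"],s["opening"],s["gripper_force"],s["ft_force"])
im=robot.snapshot("top"); cv2.imwrite("pics/t2.png",im); cv2.imwrite("pics/t2c.png",cv2.resize(im[80:280,120:420],None,fx=2,fy=2))
```

```text
pos [609.3 -30.2 215.2] ang 97.85 -> yaw -0.03 lin [-0.561  6.38   1.379]
5.775 13.615479132208177 24.992780699394643 [ 0.34194132 -0.07327029 -1.34488501]
```

View pics/t2c.png

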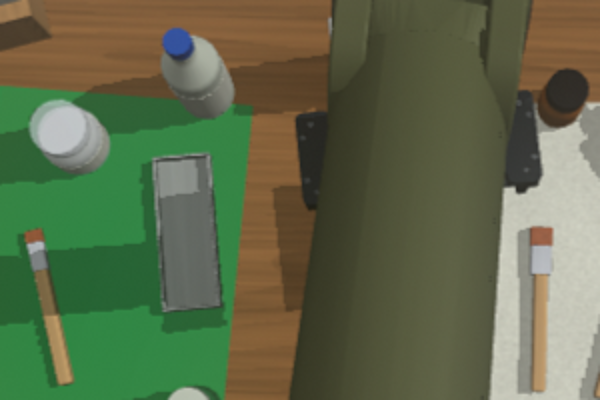

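Lifted. Now I'll carry it over the dish.

Request:
jog_arm:
  commands:
    - {"grip":0,"linear":[-0.07,0.5,0],"yaw":0.1}
    - {"grip":0,"linear":[-0.07,0.8,0],"yaw":0}
    - {"grip":0,"linear":[-0.07,0.9,0],"yaw":0}
    - {"grip":0,"linear":[-0.07,0.9,0],"yaw":0}
    - {"grip":0,"linear":[-0.07,0.9,0],"yaw":0}
    - {"grip":0,"linear":[-0.07,0.9,0],"yaw":0}
    - {"grip":0,"linear":[-0.07,0.8,0],"yaw":0}
    - {"grip":0,"linear":[-0.1,0.6,0],"yaw":0}

```text
time: 6.82
ee_pos: [597.0, 224.7, 209.4]
ee_rot: [-0.001, -0.065, 0.998, -0.0]
ft_force: [-0.6, 1.0, -2.3]
opening: 13.8
gripper_force: 25.0
```

Request:
jog_arm:
  commands:
    - {"grip":0,"linear":[0,0,0.8],"yaw":0}
    - {"grip":0,"linear":[0,0,0.8],"yaw":0}
    - {"grip":0,"linear":[0,0,0.8],"yaw":0}
    - {"grip":0,"linear":[0,0,0],"yaw":0}
    - {"grip":0,"linear":[0,0,0],"yaw":0}

```text
time: 7.45
ee_pos: [598.8, 223.0, 115.6]
ee_rot: [0.001, -0.064, 0.998, 0.0]
ft_force: [-0.1, 0.2, -1.2]
opening: 14.2
gripper_force: 25.0
```

Run:
```python
from h import *
m=robot.camera_model("wrist");s=robot.sense();im=robot.snapshot("wrist");cv2.imwrite("pics/w2.png",im)
go(597.5,225.5,31,97.3); print(s["joint_pos"].round(2))
```

```text
pos [599.2 223.2 116.3] ang 97.34 -> yaw 0.01 lin [0.034 0.062 2.132]
[-0.57  0.37  0.22  1.62 -0.08  1.16  1.36]
```

View pics/w2.png

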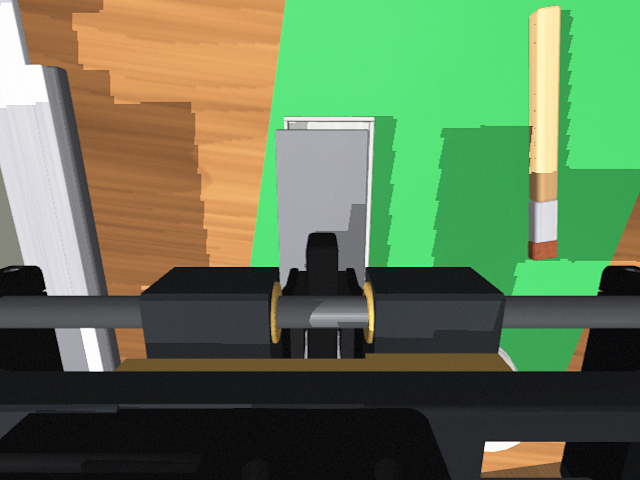

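The dish's near edge is at row 118, columns 284–375. The cap's near edge is at row 130, columns 276–367. I'll cast both for the residual.

Run:
```python
from h import *
m=robot.camera_model("wrist")
d=cast(m,[[284,118],[375,118]],15); c=cast(m,[[276,130],[367,130]],111)
Y=np.r_[np.cos(np.radians(97.3)),np.sin(np.radians(97.3))]; X=np.r_[-Y[1],Y[0]]
dm=d.mean(0)-90*X; cm=c.mean(0)-79*X   # tool x points to robot
print(d,c,dm,cm,"move tool x,y units",(dm-cm)@X/40,(dm-cm)@Y/40, np.linalg.norm(d[1]-d[0]),np.linalg.norm(c[1]-c[0]))
```

```text
[[514.09266274 185.13231878]
 [505.67455122 250.13136933]] [[526.20543277 192.82579429]
 [520.82923211 234.3472316 ]] [599.15410681 229.06765883] [601.8769934  223.62461702] move tool x,y units 0.050229952469987314 0.1436226358808721 65.54190395432748 41.86804616654298
```

Request:
jog_arm:
  commands:
    - {"grip":0,"linear":[0.04,0.12,0],"yaw":0}
    - {"grip":0,"linear":[0,0,0.6],"yaw":0}
    - {"grip":0,"linear":[0,0,0.6],"yaw":0}
    - {"grip":0,"linear":[0,0,0.4],"yaw":0}
    - {"grip":0,"linear":[0,0,0.25],"yaw":0}
    - {"grip":0,"linear":[0,0,0.15],"yaw":0}
    - {"grip":0,"linear":[0,0,0],"yaw":0}

```text
time: 8.38
ee_pos: [595.9, 227.6, 34.6]
ee_rot: [0.0, -0.064, 0.998, 0.0]
ft_force: [0.9, 0.4, -1.1]
opening: 13.7
gripper_force: 25.0
```

Run:
```python
from h import *
go(597.5,228,31,97.3)
s=robot.sense(); print(s["ft_force"])
```

```text
pos [595.9 227.6  34.6] ang 97.36 -> yaw 0.01 lin [-0.042  0.004  0.091]
[ 0.92771469  0.35481913 -1.14404643]
```

Request:
jog_arm:
  commands:
    - {"grip":0,"linear":[-0.03,0,0.07],"yaw":0}
    - {"grip":0,"linear":[0,0,0.05],"yaw":0}
    - {"grip":0,"linear":[0,0,0],"yaw":0}

```text
time: 8.75
ee_pos: [597.6, 227.9, 30.7]
ee_rot: [0.001, -0.064, 0.998, 0.0]
ft_force: [-0.6, -0.8, 2.7]
opening: 13.9
gripper_force: 25.0
```

Request:
jog_arm:
  commands:
    - {"grip":0.5,"linear":[0,0,0],"yaw":0}
    - {"grip":0.5,"linear":[0,0,0],"yaw":0}
    - {"grip":0.5,"linear":[0,0,0],"yaw":0}
    - {"grip":0.5,"linear":[0,0,0],"yaw":0}
    - {"grip":0.5,"linear":[0,0,-0.8],"yaw":0}
    - {"grip":0.5,"linear":[0,0,-0.9],"yaw":0}
    - {"grip":0.5,"linear":[0,0,-0.9],"yaw":0}
    - {"grip":0.5,"linear":[0,0,-0.9],"yaw":0}

```text
time: 9.75
ee_pos: [596.9, 227.7, 171.0]
ee_rot: [0.0, -0.064, 0.998, 0.0]
ft_force: [-0.2, 0.7, 0.7]
opening: 43.6
gripper_force: 0.0
```

Run:
```python
from h import *
im=robot.snapshot("scene"); a=cv2.resize(im[200:440,340:600],None,fx=1.5,fy=1.5)
im=robot.snapshot("wrist"); m=robot.camera_model("wrist"); cv2.imwrite("pics/w3.png",im)
b=cv2.resize(im,(480,360)); cv2.imwrite("pics/c3.png",np.hstack([a[:360],b])[:, :800] if 0 else np.hstack([cv2.resize(a,(320,296)),cv2.resize(im,(395,296))]))
go(597.5,228,150,97.3)
```

```text
pos [599.7 228.6 175. ] ang 97.35 -> yaw 0.01 lin [ 0.057 -0.008  0.624]
```

View pics/c3.png

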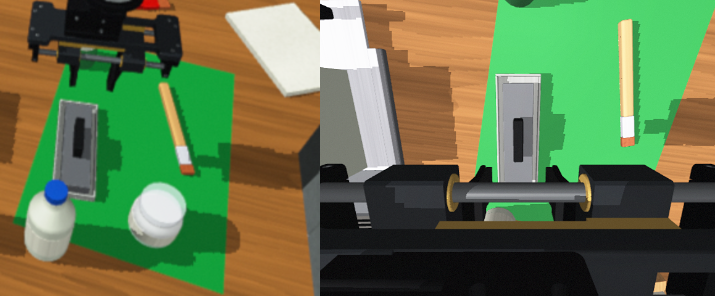

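The cap lies flat in the dish. Next is brush D on the green mat: I'll turn, move above it and measure with the wrist camera.

```bash
cat >> h.py <<'E'
def handle(z=12,box=(0,0,640,265)):
    m=robot.camera_model("wrist"); im=robot.snapshot("wrist"); h=cv2.cvtColor(im,cv2.COLOR_BGR2HSV).astype(int)
    return m,im,h
E
python3 - <<'E'
from h import *
go(582.8,401.4,110,106.3)
im=cv2.imread("pics/w3.png"); h=cv2.cvtColor(im,cv2.COLOR_BGR2HSV).astype(int); m=robot.camera_model("wrist")
for p in ((560,120),(562,180),(562,208),(562,228),(500,60)): print(p,h[p[1],p[0]])
k=roi(im.shape,520,20,600,250)&(h[...,0]>8)&(h[...,0]<28)&(h[...,1]>60); print(rect(m,k,12))
E
```

```text
pos [599.7 228.6 175. ] ang 97.35 -> yaw -1.79 lin [-0.807  4.265  1.624]
(560, 120) [ 67 164 212]
(562, 180) [ 67 163 213]
(562, 208) [ 67 167 151]
(562, 228) [ 13 154 156]
(500, 60) [ 22  88 249]
(array([543.3, 462.4]), 19.1, array([ 44.3, 120. ]))
```

Request:
jog_arm:
  commands:
    - {"grip":0.6,"linear":[-0.1,0.5,0],"yaw":-0.9}
    - {"grip":0.6,"linear":[-0.1,0.8,0],"yaw":-0.9}
    - {"grip":0.6,"linear":[-0.1,0.8,0],"yaw":0}
    - {"grip":0.6,"linear":[-0.1,0.8,0.4],"yaw":0}
    - {"grip":0.6,"linear":[-0.1,0.8,0.5],"yaw":0}
    - {"grip":0.6,"linear":[-0.1,0.55,0.4],"yaw":0}
    - {"grip":0.6,"linear":[0,0,0],"yaw":0}
    - {"grip":0.6,"linear":[0,0,0],"yaw":0}

```text
time: 10.85
ee_pos: [578.9, 396.6, 118.2]
ee_rot: [0.0, -0.142, 0.99, -0.001]
ft_force: [1.1, 0.6, 0.1]
opening: 52.7
gripper_force: 0.0
```

Run:
```python
from h import *
m,im,h=handle(); cv2.imwrite("pics/w4.png",im); go(582.8,401.4,110,106.3)
k=roi(im.shape,200,0,440,255)&(h[...,0]>8)&(h[...,0]<28)&(h[...,1]>40)&(h[...,2]>100)
r=rect(m,k,10); print(r, cv2.boundingRect(k.astype(np.uint8)))
```

```text
pos [579.4 396.2 118.7] ang 106.23 -> yaw -0.01 lin [-0.119  0.102  0.218]
(array([483.1, 373.7]), 16.2, array([ 15.3, 133.8])) (315, 2, 125, 253)
```

View pics/w4.png

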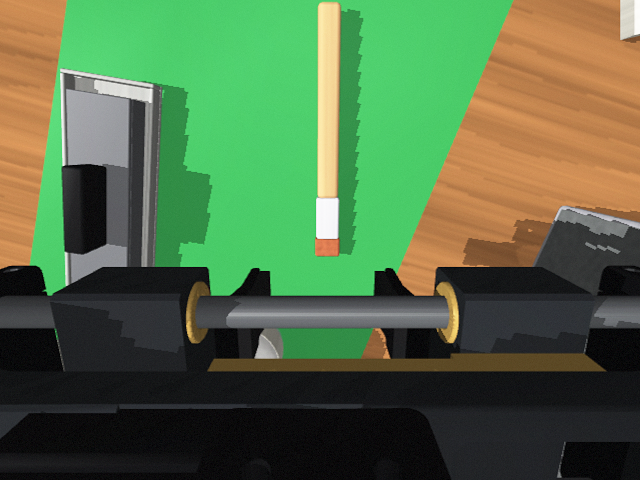

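The wrist view shows brush D upright in the frame: handle end at (328,3), ferrule at (327,218), bristle tip at (327,255). It's a narrow one.

Run:
```python
from h import *
m=robot.camera_model("wrist"); print(cast(m,[[327,255],[327,238],[327,198]],12))
go(582,402.4,6,106.2)
```

```text
[[593.14800851 404.81057993]
 [579.46716086 400.76129922]
 [548.62079246 391.63133829]]
pos [579.4 396.2 118.7] ang 106.23 -> yaw 0.01 lin [-0.106  0.131  2.818]
```

Request:
jog_arm:
  commands:
    - {"grip":0.6,"linear":[-0.1,0.12,0.6],"yaw":0}
    - {"grip":0.6,"linear":[0,0,0.8],"yaw":0}
    - {"grip":0.6,"linear":[0,0,0.7],"yaw":0}
    - {"grip":0.6,"linear":[0,0,0.5],"yaw":0}
    - {"grip":0.6,"linear":[0,0,0.2],"yaw":0}
    - {"grip":0.6,"linear":[0,0,0],"yaw":0}
    - {"grip":0.6,"linear":[0,0,0],"yaw":0}

```text
time: 11.78
ee_pos: [581.2, 404.2, 7.1]
ee_rot: [0.001, -0.142, 0.99, 0.001]
ft_force: [-0.1, -0.7, 0.5]
opening: 51.8
gripper_force: 0.0
```

Request:
jog_arm:
  commands:
    - {"grip":0,"linear":[0,0,0],"yaw":0}
    - {"grip":0,"linear":[0,0,0],"yaw":0}
    - {"grip":0,"linear":[0,0,0],"yaw":0}
    - {"grip":0,"linear":[0,0,0],"yaw":0}
    - {"grip":0,"linear":[0,0,0],"yaw":0}
    - {"grip":0,"linear":[0,0,0],"yaw":0}
  squeeze: 3

```text
time: 12.52
ee_pos: [580.4, 403.6, 5.8]
ee_rot: [0.0, -0.142, 0.99, -0.0]
ft_force: [0.0, -0.8, 0.0]
opening: 19.8
gripper_force: 3.0
```

Request:
jog_arm:
  commands:
    - {"grip":0,"linear":[0,0,-0.5],"yaw":0}
    - {"grip":0,"linear":[0,0,-0.6],"yaw":0}
    - {"grip":0,"linear":[0.2,0,-0.6],"yaw":0}
    - {"grip":0,"linear":[0.3,0,-0.6],"yaw":0}
    - {"grip":0,"linear":[0.3,0,-0.6],"yaw":0}
    - {"grip":0,"linear":[0.3,0,-0.4],"yaw":0}
    - {"grip":0,"linear":[0,0,0],"yaw":0}
    - {"grip":0,"linear":[0,0,0],"yaw":0}

```text
time: 13.52
ee_pos: [538.5, 391.3, 137.7]
ee_rot: [0.0, -0.142, 0.99, 0.0]
ft_force: [1.4, 0.4, 0.5]
opening: 19.8
gripper_force: 3.0
```

Run:
```python
from h import *
a=robot.snapshot("wrist");b=robot.snapshot("scene"); cv2.imwrite("pics/w5.png",a);cv2.imwrite("pics/s5.png",b)
cv2.imwrite("pics/c5.png",np.hstack([cv2.resize(a,(400,300)),cv2.resize(b[150:390,320:640],(400,300))]))
go(582,402,130,106.2)
```

```text
pos [538.2 391.  136.9] ang 106.34 -> yaw 0.03 lin [-1.127 -0.04   0.172]
```

View pics/c5.png

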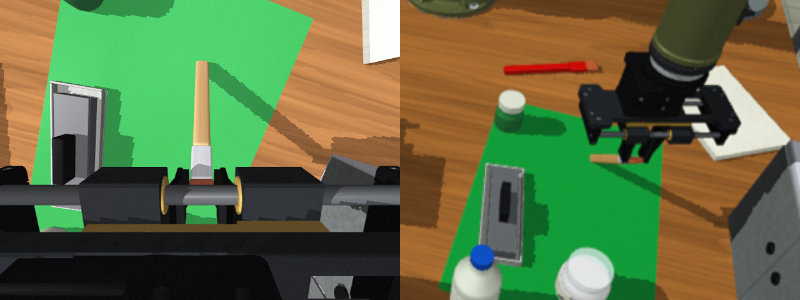

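```bash
cat >> h.py <<'E'
def tilt(px):
    M=yaw(); p=robot.sense()["ee_pos"]; o,d=ray("wrist",px); n=M[:,1]; t=((p-o)@n)/(d[0]@n); q=o+t*d[0]-p
    a,b=q@M[:,0],q[2]; print("foot rel TCP: toolx",round(a,1),"up",round(b,1),"tilt",round(float(np.degrees(np.arctan2(-b,a))),1),"dist",round(float(np.hypot(a,b)),1))
def footpx(box=(180,0,460,300),save=None):
    m,im,h=handle(); k=roi(im.shape,*box)&(h[...,0]>8)&(h[...,0]<28)&(h[...,1]>40)&(h[...,2]>60)
    c=max(cv2.findContours(k.astype(np.uint8),cv2.RETR_EXTERNAL,cv2.CHAIN_APPROX_NONE)[0],key=cv2.contourArea)
    if save: cv2.imwrite(save,im)
    x,y,w,hh=cv2.boundingRect(c); print("handle box",x,y,w,hh); return x+w/2,y
E
python3 - <<'E'
from h import *
tilt((325,98))
E
```

```text
foot rel TCP: toolx 65.2 up 178.8 tilt -70.0 dist 190.3
```

```bash
cat >> h.py <<'E'
def tilt(px,R=173,off=2):
    "pivot is `off` above TCP; camera lies in the swing plane, so meet the ray with the circle of radius R"
    M=yaw(); p=robot.sense()["ee_pos"]+[0,0,off]; o,d=ray("wrist",px); e=np.array([M[:,0],[0,0,1]])
    o=e@(o-p); d=e@d[0]; r=np.roots([d@d,2*o@d,o@o-R*R]); t=max(r.real); q=o+t*d
    print("roots",r.round(2),"foot toolx",q[0].round(1),"up",q[1].round(1),"tilt below horizontal",np.degrees(np.arctan2(-q[1],q[0])).round(1))
E
python3 - <<'E'
from h import *
tilt((325,98))
E
```

```text
roots [275.3   -0.34] foot toolx 107.3 up -135.7 tilt below horizontal 51.7
```

It is pivoting: tilted 52° with the foot on the table. I'll continue the arc.

Request:
jog_arm:
  commands:
    - {"grip":0,"linear":[0.5,0,-0.4],"yaw":0}
    - {"grip":0,"linear":[0.5,0,-0.3],"yaw":0}
    - {"grip":0,"linear":[0.5,0,-0.1],"yaw":0}
    - {"grip":0,"linear":[0.5,0,-0.05],"yaw":0}
    - {"grip":0,"linear":[0.4,0,0],"yaw":0}
    - {"grip":0,"linear":[0.2,0,0],"yaw":0}
    - {"grip":0,"linear":[0,0,-0.5],"yaw":0}
    - {"grip":0,"linear":[0,0,-0.8],"yaw":0}

```text
time: 14.62
ee_pos: [437.8, 361.3, 222.7]
ee_rot: [-0.001, -0.142, 0.99, -0.001]
ft_force: [0.3, -0.9, 0.2]
opening: 19.8
gripper_force: 3.0
```

Request:
jog_arm:
  commands:
    - {"grip":0,"linear":[0,0,-0.6],"yaw":0}
    - {"grip":0,"linear":[0,0,0],"yaw":0}
    - {"grip":0,"linear":[0,0,0],"yaw":0}

```text
time: 15.0
ee_pos: [438.0, 361.6, 246.3]
ee_rot: [-0.001, -0.142, 0.99, -0.001]
ft_force: [0.0, 0.2, -0.4]
opening: 20.3
gripper_force: 3.0
```

Run:
```python
from h import *
f=footpx(save="pics/w6.png"); tilt(f); go(607,-28,260,98); s=robot.sense();print(s["joint_pos"].round(2),s["opening"])
```

```text
handle box 180 0 280 267
roots [207.41  -0.26] foot toolx 154.7 up -77.5 tilt below horizontal 26.6
pos [437.8 361.4 246. ] ang 106.35 -> yaw 1.67 lin [ -2.833 -10.229  -0.35 ]
[-0.83  0.14  0.11  1.63 -0.01  1.38  1.13] 19.73952285297277
```

View pics/w6.png

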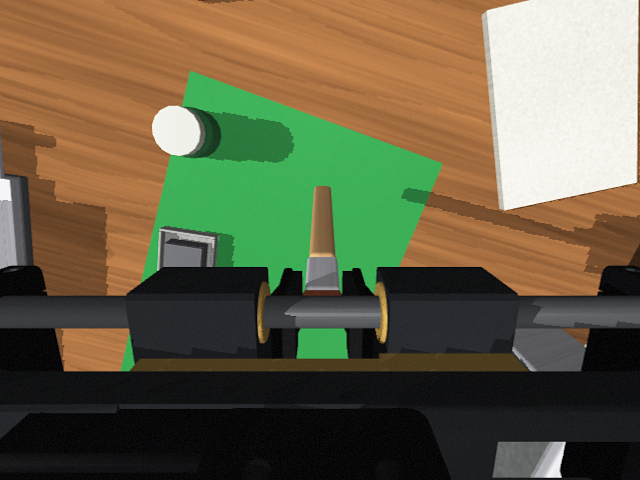

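The foot is at (322,186) with the handle slanting down; I'll compute the tilt.

Run:
```python
from h import *
tilt((322,187)); tilt((322,187),R=173,off=6)
m=robot.camera_model("wrist"); M=yaw(); p=robot.sense()["ee_pos"]; q=M.T@(m["T"][:3,3]-p); print("cam in tool",q.round(1)); print((M.T@m["T"][:3,:3]).round(4).tolist())
```

```text
roots [ 3.2695e+02 -2.3000e-01] foot toolx 33.0 up -169.8 tilt below horizontal 79.0
roots [322.89  -4.04] foot toolx 33.4 up -169.7 tilt below horizontal 78.9
cam in tool [  67.6    0.2 -160.8]
[[0.0006, -0.9682, -0.2501], [1.0, 0.0005, 0.0005], [-0.0004, -0.2501, 0.9682]]
```

Run:
```python
from h import *
im=robot.snapshot("top"); cv2.imwrite("pics/t7.png",im)
a=cv2.resize(im[90:280,270:370],None,fx=3.1,fy=3.1,interpolation=cv2.INTER_CUBIC)
b=cv2.resize(im[180:300,370:510],None,fx=3,fy=3,interpolation=cv2.INTER_CUBIC)
c=np.zeros((600,800,3),np.uint8); c[:a.shape[0],:a.shape[1]]=a[:600]; c[:b.shape[0],330:330+b.shape[1]]=b
cv2.imwrite("pics/c7.png",c)
```

```text
(no output)
```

View pics/c7.png

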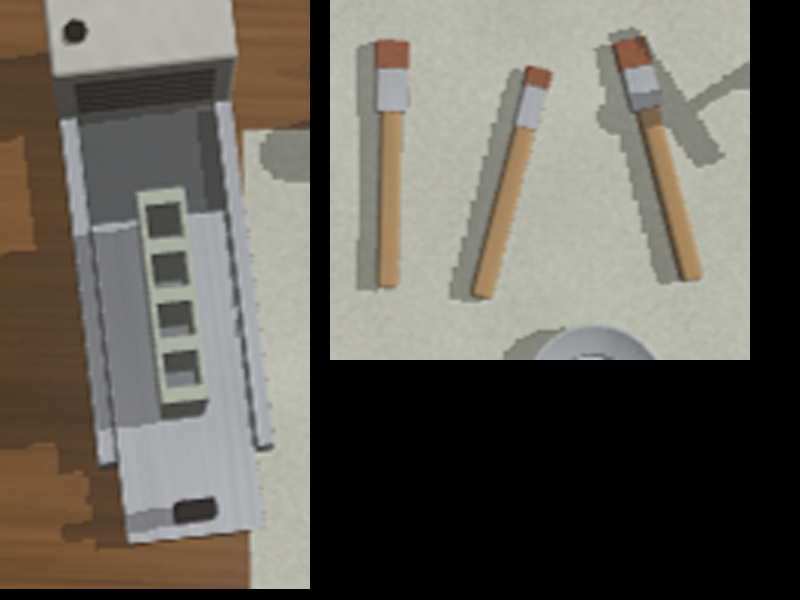

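The crop shows the uncovered holder: four holes at crop (164,220), (170,269), (176,319), (182,369). The brushes haven't moved. I'll compute the holder pose from the rim.

Run:
```python
from h import *
im=cv2.imread("pics/t7.png").astype(int)
k=roi(im.shape,308,145,340,225)&(im[...,2]-im[...,0]>5)&(im[...,2]>120)&(im[...,2]<=im[...,1]+8)
print(rect("top",k,105))
q=np.array([[164,220],[170,269],[176,319],[182,369]])/3.1+[270,90]
c=cast("top",q,105); print(c.round(1),c.mean(0),np.degrees(np.arctan2(*(c[0]-c[3])[::-1])),np.linalg.norm(c[0]-c[3]))
co=cast("top",np.array([[137,193],[184,187],[207,400],[161,406]])/3.1+[270,90],105); print(co.mean(0),co)
```

```text
(array([609.3, -27.9]), 8.0, array([ 31.1, 144.9]))
[[659.7 -22. ]
 [626.  -27.1]
 [592.  -32.1]
 [558.1 -37. ]] [608.941974   -29.55624587] 8.407668973875289 102.61212972460973
[607.80728684 -29.04533451] [[677.77630866  -3.21611801]
 [682.95652006 -34.92155982]
 [537.74033416 -54.29836123]
 [532.75598445 -23.74529899]]
```

Request:
jog_arm:
  commands:
    - {"grip":0,"linear":[0,0,-0.5],"yaw":0.6}
    - {"grip":0,"linear":[0,0,-0.6],"yaw":0.6}
    - {"grip":0,"linear":[0,0,-0.5],"yaw":0.47}
    - {"grip":0,"linear":[-0.1,-0.4,0],"yaw":0}
    - {"grip":0,"linear":[-0.2,-0.8,0],"yaw":0}
    - {"grip":0,"linear":[-0.2,-0.9,0],"yaw":0}
    - {"grip":0,"linear":[-0.2,-0.9,0],"yaw":0}
    - {"grip":0,"linear":[-0.2,-0.9,0],"yaw":0}

```text
time: 16.1
ee_pos: [495.7, 209.5, 309.8]
ee_rot: [-0.001, -0.07, 0.998, -0.001]
ft_force: [0.7, 0.1, -1.1]
opening: 20.0
gripper_force: 3.0
```

Request:
jog_arm:
  commands:
    - {"grip":0,"linear":[-0.2,-0.9,0],"yaw":0}
    - {"grip":0,"linear":[-0.2,-0.9,0],"yaw":0}
    - {"grip":0,"linear":[-0.2,-0.9,0],"yaw":0}
    - {"grip":0,"linear":[-0.2,-0.9,0],"yaw":0}
    - {"grip":0,"linear":[-0.2,-0.9,0],"yaw":0}
    - {"grip":0,"linear":[-0.2,-0.9,0],"yaw":0}
    - {"grip":0,"linear":[-0.2,-0.6,0],"yaw":0}
    - {"grip":0,"linear":[-0.13,-0.34,0],"yaw":0}

```text
time: 17.1
ee_pos: [591.0, -33.0, 310.1]
ee_rot: [-0.001, -0.068, 0.998, -0.0]
ft_force: [0.3, 0.6, 0.2]
opening: 20.2
gripper_force: 3.0
```

Request:
jog_arm:
  commands:
    - {"grip":0,"linear":[0,0,0],"yaw":0}
    - {"grip":0,"linear":[0,0,0],"yaw":0}
    - {"grip":0,"linear":[0,0,0],"yaw":0}

```text
time: 17.48
ee_pos: [591.4, -28.7, 311.7]
ee_rot: [-0.0, -0.071, 0.997, 0.0]
ft_force: [0.4, -0.0, -1.2]
opening: 19.9
gripper_force: 3.0
```

Run:
```python
from h import *
im=robot.snapshot("wrist"); cv2.imwrite("pics/w8.png",im); go(591,-31,310,98); s=robot.sense();print(s["time"],s["joint_pos"].round(2),s["opening"])
```

```text
pos [591.5 -28.9 311.8] ang 98.12 -> yaw 0.02 lin [ 0.019 -0.051  0.046]
17.525 [-0.4   0.18  0.47  1.47 -0.08  1.51  1.78] 19.73436511876855
```

View pics/w8.png

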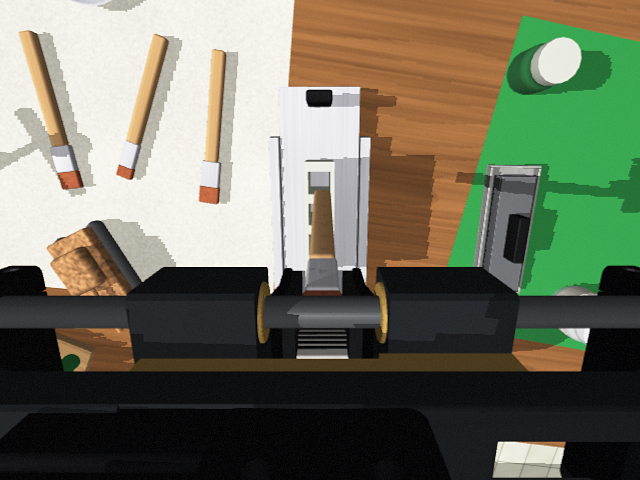

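The wrist view shows the foot at (322,189). The near compartment's hole is centred at about (320,180), and the rim's near edge is at row 162, columns 306–334.

Run:
```python
from h import *
im=cv2.imread("pics/w8.png").astype(int); m=robot.camera_model("wrist")
# rim corners near side by column/row profile
k=(im[...,2]-im[...,0]>4)&(im[...,2]>120)
hs=cv2.cvtColor(im.astype(np.uint8),cv2.COLOR_BGR2HSV); 
for r in (160,162,164,166,168,172,180,186): print(r,[tuple(im[r,c]) for c in range(302,340,3)] if r in(166,180) else [c for c in range(296,345) if k[r,c]][:1]+[c for c in range(296,345) if k[r,c]][-1:])
tilt((322,190))
M=yaw();p=robot.sense()["ee_pos"]; foot=p+M[:,0]*33+[0,0,-168]; print("foot",foot)
e=cast(m,[[306,162],[334,162]],105); print(e, "comp1",e.mean(0)+16*np.array([.990,.139]), "comp1 from top cam",(558.5,-35.8)); print("foot on ray", cast(m,[[322,190]],foot[2]))
```

```text
160 []
162 [304, 334]
164 [304, 333]
166 [(np.int64(236), np.int64(232), np.int64(232)), (np.int64(231), np.int64(240), np.int64(238)), (np.int64(230), np.int64(239), np.int64(237)), (np.int64(231), np.int64(239), np.int64(237)), (np.int64(231), np.int64(239), np.int64(237)), (np.int64(230), np.int64(238), np.int64(236)), (np.int64(229), np.int64(238), np.int64(236)), (np.int64(230), np.int64(238), np.int64(236)), (np.int64(230), np.int64(238), np.int64(236)), (np.int64(230), np.int64(239), np.int64(237)), (np.int64(230), np.int64(238), np.int64(237)), (np.int64(185), np.int64(180), np.int64(179)), (np.int64(180), np.int64(176), np.int64(177))]
168 [305, 334]
172 [305, 333]
180 [(np.int64(237), np.int64(232), np.int64(233)), (np.int64(230), np.int64(239), np.int64(237)), (np.int64(140), np.int64(153), np.int64(151)), (np.int64(172), np.int64(167), np.int64(168)), (np.int64(173), np.int64(167), np.int64(166)), (np.int64(178), np.int64(171), np.int64(171)), (np.int64(174), np.int64(169), np.int64(169)), (np.int64(176), np.int64(170), np.int64(170)), (np.int64(180), np.int64(174), np.int64(176)), (np.int64(96), np.int64(97), np.int64(96)), (np.int64(233), np.int64(240), np.int64(239)), (np.int64(178), np.int64(171), np.int64(172)), (np.int64(182), np.int64(176), np.int64(175))]
186 [305, 334]
roots [328.08  -0.4 ] foot toolx 30.2 up -170.3 tilt below horizontal 80.0
foot [558.8217032  -33.5516604  143.83504267]
[[539.47546593 -52.50959995]
 [535.33411574 -23.61082321]] comp1 [553.24479083 -35.83621158] comp1 from top cam (558.5, -35.8)
foot on ray [[561.53614737 -32.54316306]]
```

Request:
jog_arm:
  commands:
    - {"grip":0,"linear":[0.16,-0.03,0.2],"yaw":0}
    - {"grip":0,"linear":[0.16,-0.03,0.3],"yaw":0}
    - {"grip":0,"linear":[0,0,0.2],"yaw":0}
    - {"grip":0,"linear":[0,0,0],"yaw":0}
    - {"grip":0,"linear":[0,0,0],"yaw":0}

```text
time: 18.15
ee_pos: [579.5, -34.2, 283.9]
ee_rot: [0.0, -0.07, 0.998, -0.0]
ft_force: [-1.0, 0.2, -0.2]
opening: 20.1
gripper_force: 3.0
```

```bash
cat >> h.py <<'E'
def rows(im,c0=290,c1=350,r0=130,r1=270):
    "per-row colour classes: b=brush(orange) r=rim(yellowish white) w=bluish white .=dark/other"
    im=im.astype(int); 
    for r in range(r0,r1,4):
        s=""
        for c in range(c0,c1):
            b,g,R=im[r,c]; s+= "b" if R-b>40 else "r" if (R-b>3 and R>200) else "w" if R>215 else "o" if R>150 else "."
        print(r,s)
E
python3 - <<'E'
from h import *
im=robot.snapshot("wrist"); cv2.imwrite("pics/w9.png",im); rows(im); print(robot.sense()["ee_pos"])
E
```

```text
130 wwwwwwwwwwwwwwwwwwwwwwwwwwwwwwwwwwwwwwwwwwwwwwwwwwwwwwwwwwww
134 wwwwwwwwwwwwwwwwwwwwwwwwwwwwwwwwwwwwwwwwwwwwwwwwwwwwwwwwwwww
138 wwwwwwwwwwwwwwwwwwwwwwwwwwwwwwwwwwwwwwwwwwwwwwwwwwwwwwwwwwww
142 wwwwwwwwwwwwwwwwwwwwwwwwwwwwwwwwwwwwwwwwwwwwwwwwwwwwwwwwwwww
146 wwwwwwwwwwwwwwwwwwwwwwwwwwwwwwwwwwwwwwwwwwwwwwwwwwwwwwwwwwww
150 wwwwwwwwwwwwwwwwwwwwwwwwwwwwwwwwwwwwwwwwwwwwwwwwwwwwwwwwwwww
154 wwwwwwwwwwwwwwwwwwwwwwwwwwwwwwwwwwwwwwwwwwwwwwwwwwwwwwwwwwww
158 wwwwwwwwwwwwwwwwwwwwwwwwwwwwwwwwwwwwwwwwwwwwwwwwwwwwwwwwwwww
162 wwwwwwwwwwwwwwwwwwwwwwwwwwwwwwwwwwwwwwwwwwwwwwwwwwwwwwwwwwww
166 wwwwwwwwwwwwwwwwwwwwwwwwwwwwwwwwwwwwwwwwwwwwwwwwwwwwwwwwwwww
170 wwwwwwwwwwwwwwwwwwwwwwwwwwwwwwwwwooooo........oooooooooooooo
174 wwwwwwwwwwwwwwwwwo...............................ooooooooooo
178 wwwwwwwwwwwwwwwwwrrrrrrrrrrrrrrrrrrrrrrrrrrrrrrrrooooooooooo
182 wwwwwwwwwwwwwwwwwrrrrrrrrrrrrrrrrrrrrrrrrrrrrrrrrooooooooooo
186 wwwwwwwwwwwwwwwwwrrrroooooooooooooooooooooo.orrrrooooooooooo
190 wwwwwwwwwwwwwwwwwrrrr..oooo...........oooo..oooooooooooooooo
194 wwwwwwwwwwwwwwwwwrrrr..obbbbbbbbbbbbbbbb.o..oooooooooooo
[... 515 characters left out ...]
ooooooooo
230 wwwwwwwwwwwwwwwwwwrrwbbbbbbbbbbbbbbbbbbbbbb.orrrrooooooooooo
234 wwwwwwwwwwwwwwwwwrrrrbbbbbbbbbbbbbbbbbbbbbb.orrrrooooooooooo
238 wwwwwwwwwwwwwwwwwwrrrbbbbbbbbbbbbbbbbbbbbbb.orrrrooooooooooo
242 wwwwwwwwwwwwwwwwwwrwbbbbbbbbbbbbbbbbbbbbbbbborrrrooooooooooo
246 wwwwwwwwwwwwwwwwwwrrbbbbbbbbbbbbbbbbbbbbbbbborrrrooooooooooo
250 wwwwwwwwwwwwwwwwwwwrbbbbbbbbbbbbbbbbbbbbbbbb.rrrrooooooooooo
254 wwwwwwwwwwwwwwwwwwwrbbbbbbbbbbbbbbbbbbbbbbbbbrrrrooooooooooo
258 wwwwwwwwwwwwwwwwwwwrbbbbbbbbbbbbbbbbbbbbb....rrrrooooooooooo
262 wwwwwwwwwwwwwwwwwoo............................rrooooooooooo
266 wwwwwwwwwwwwwwwwwoo............................orooooooooooo
[579.62204661 -34.17973268 284.0790523 ]
```

The foot is over the first compartment: hole cols 311–334 and rows 184–209, foot edge at row 192. I'll descend and straighten up.

Request:
jog_arm:
  commands:
    - {"grip":0,"linear":[0.06,0.02,0.2],"yaw":0}
    - {"grip":0,"linear":[0,0,0.25],"yaw":0}
    - {"grip":0,"linear":[0,0,0.2],"yaw":0}
    - {"grip":0,"linear":[0.15,0,0.1],"yaw":0}
    - {"grip":0,"linear":[0.15,0,0.1],"yaw":0}
    - {"grip":0,"linear":[0.15,0,0.1],"yaw":0}
    - {"grip":0,"linear":[0.1,0,0.1],"yaw":0}
    - {"grip":0,"linear":[0,0,0],"yaw":0}

```text
time: 19.2
ee_pos: [554.4, -36.9, 241.4]
ee_rot: [-0.0, -0.07, 0.998, 0.0]
ft_force: [-0.1, 0.0, 2.1]
opening: 17.3
gripper_force: 3.0
```

Run:
```python
from h import *
im=robot.snapshot("wrist"); cv2.imwrite("pics/w10.png",im); rows(im,r0=170); s=robot.sense(); print(s["ee_pos"],s["ft_force"],s["opening"])
```

```text
170 wwwwwwwwwwwwwwwwwwwwwwwwwwwwwwwwwwwwwwwwwwwwwwwwwwwwwwwwwwww
174 wwwwwwwwwwwwwwwwwwwwwwwwwwwwwwwwwwwwwwwwwwwwwwwwwwwwwwwwwwww
178 wwwwwwwwwwwwwwwwwwwwwwwwwwwwwwwwwwwwwwwwwwwwwwwwwwwwwwwwwwww
182 wwwwwwwwwwwwwwwwwwwwwwwwwwwwwwwwwwwwwwwwwwwwwwwwwwwwwwwwwwww
186 wwwwwwwwwwwwwwwwwwwwwwwwwwwwwwwwwwwwwwwwwwwwwwwwwwwwwwwwwwww
190 wwwwwwwwwwwwwwwwwwwwwwwwwwwwwwwwwwwwwwwwwwwwwwwwwwwwwwwwwwww
194 wwwwwwwwwwwwwwwwwwwwwwwwwwwwwwwwwwwwwwwwwwwwwwwwwwwwwwwwwwwo
198 wwwwwwwwwwwwwwwww..............................ooooooooooooo
202 wwwwwwwwwwwwwwwo................................oooooooooooo
206 wwwwwwwwwwwwwwo...................................oooooooooo
210 wwwwwwwwwwwwwwrrrrrrrrrrrrrrrrrrrrrrrrrrrrrrrrrrrroooooooooo
214 wwwwwwwwwwwwwwrrrrrrrrrrrrrrrrrrrrrrrrrrrrrrrrrrrroooooooooo
218 wwwwwwwwwwwwwwrrrrrrrrrrrrrrrrrrrrrrrrrrrrrrrrrrrroooooooooo
222 wwwwwwwwwwwwwwrrrro...oobbbbbbbbbbbbbbbb.o....oooooooooooooo
226 wwwwwwwwwwwwwwrrrro....bbbbbbbbbbbbbbbbbb...oooooooooooooooo
230 wwwwwwwwwwwwwwrrrro...bbbbbbbbbbbbbbbbbbbb....oooooooooooooo
234 wwwwwwwwwwwwwwrrrro...bbbbbbbbbbbbbbbbbbbb..oooooooooooooooo
238 wwwwwwwwwwwwwwrrrrr...bbbbbbbbbbbbbbbbbbbb..orrrrroooooooooo
242 wwwwwwwwwwwwwwwrrrr...bbbbbbbbbbbbbbbbbbbb...orrrroooooooooo
246 wwwwwwwwwwwwwwwrrrroobbbbbbbbbbbbbbbbbbbbbboorrrrroooooooooo
250 wwwwwwwwwwwwwwwrrrrrrbbbbbbbbbbbbbbbbbbbbbborrrrrroooooooooo
254 wwwwwwwwwwwwwwwrrrrwrbbbbbbbbbbbbbbbbbbbbbb.rrrrrroooooooooo
258 wwwwwwwwwwwwwwwrrrr.bbbbbbbbbbbbbbbbbbbbbbb.orrrrroooooooooo
262 wwwwwwwwwwwwwwwrrrrobbbbbbbbbbbbbbbbbbbbbbbb.rrrrroooooooooo
266 wwwwwwwwwwwwwwwrrrrobbbbbbbbbbbbbbbbbbbbbbbb.rrrrroooooooooo
[554.54233163 -36.8341898  241.34299432] [ 0.54022272 -0.46538978  1.36996563] 17.412818887512163
```

Run:
```python
from h import *
for R in (136,150,173): tilt((322,221),R=R)
im=cv2.imread("pics/w10.png"); rows(im,c0=280,c1=365,r0=255,r1=345)
```

```text
roots [300.42  37.6 ] foot toolx 7.2 up -135.8 tilt below horizontal 87.0
roots [314.82  23.2 ] foot toolx 4.3 up -149.9 tilt below horizontal 88.4
roots [ 3.3833e+02 -3.1000e-01] foot toolx -0.5 up -173.0 tilt below horizontal 90.2
255 owwwwwwwwwwwwwwwwwwwwwwwwrrrrrrbbbbbbbbbbbbbbbbbbbbbb.rrrrrrooooooooooooooooooooooooo
259 wwwwwwwwwwwwwwwwwwwwwwwwwrrrr.bbbbbbbbbbbbbbbbbbbbbbbb.rrrrrooooooooooooooooooooooooo
263 ooowwwwwwwwwwwwwwwwwwwwwwrrrrobbbbbbbbbbbbbbbbbbbbbbbb.rrrrroooooooooooooooooooooooo.
267 .owwwwwwwwwwwwwwwwwwwwwwwrrrrobbbbbbbbbbbbbbbbbbbbbbbb.rrrrroooooooooooooooooooooooo.
271 .owwwo...................rrrwobbbbbbbbbbbbbbbbbbbbbbbbbrrrro...................ooooo.
275 .wwwo....................rrrrbbbbbbbbbbbbbbbbbbbbbbbbbborrro.....................ooo.
279 owwo.....................rrrrbbbbbbbbbbbbbbbbbbbbbbbbbb.rrro......................oo.
283 .o.......................rrwbbbbbbbbbbbbbbbbbbbbbbbbbbbbrrro.......................o.
287 .........................rrrbbbbbbbbbbbbbbbbbbbbbbbbbbbbrrro.........................
291 .........................rrrbbbbbbbbbbbbbbbbbbbbbbbbb
[... 502 characters left out ...]
......................................................................
319 .....................................................................................
323 .....................................................................................
327 .....................................................................................
331 .....................................................................................
335 .....................................................................................
339 .....................................................................................
343 .....................................o.........oo....................................
```

The brush slid up in the grip. It is vertical, with its foot caught on the near rim. I'll lift a little, shift about 5 mm to the fan side and lower.

Request:
jog_arm:
  commands:
    - {"grip":0,"linear":[0,0,-0.15],"yaw":0}
    - {"grip":0,"linear":[-0.12,0,0],"yaw":0}
    - {"grip":0,"linear":[0,0,0],"yaw":0}
    - {"grip":0,"linear":[0,0,0.2],"yaw":0}
    - {"grip":0,"linear":[0,0,0.2],"yaw":0}
    - {"grip":0,"linear":[0,0,0],"yaw":0}

```text
time: 20.0
ee_pos: [559.0, -36.1, 230.5]
ee_rot: [-0.001, -0.07, 0.998, 0.0]
ft_force: [-0.5, -0.0, -0.9]
opening: 17.4
gripper_force: 3.0
```

Run:
```python
from h import *
im=robot.snapshot("wrist"); cv2.imwrite("pics/w11.png",im); rows(im,c0=295,r0=210); s=robot.sense(); print(s["ee_pos"],s["ft_force"],s["opening"])
```

```text
210 wwwwwwwwrrrrrrrrrrrrrrrrrrrrrrrrrrrrrrrrrrrrrrooooooooo
214 wwwwwwwwrrrrrrrrrrrrrrrrrrrrrrrrrrrrrrrrrrrrrrooooooooo
218 wwwwwwwwrrrrr...ooooooooooooooooooooo...orrrrrooooooooo
222 wwwwwwwwwrrrr...ooobbbbbbbbbbbbbbbbb....orrrooooooooooo
226 wwwwwwwwwrrrr.....bbbbbbbbbbbbbbbbbbb....oooooooooooooo
230 wwwwwwwwwrrrr.....bbbbbbbbbbbbbbbbbbb....oooooooooooooo
234 wwwwwwwwwrrrr.....bbbbbbbbbbbbbbbbbbb....oooooooooooooo
238 wwwwwwwwrrrrr....bbbbbbbbbbbbbbbbbbbbb...oooooooooooooo
242 wwwwwwwwwrrrr....bbbbbbbbbbbbbbbbbbbbb..orrrrrooooooooo
246 wwwwwwwwwrrrrrrrrbbbbbbbbbbbbbbbbbbbbb.rrrrrrrooooooooo
250 wwwwwwwwwrrrrrrwrbbbbbbbbbbbbbbbbbbbbbbrrrrrrrooooooooo
254 wwwwwwwwwrrrrrrrbbbbbbbbbbbbbbbbbbbbbbbrrrrrrrooooooooo
258 wwwwwwwwwrrrro..bbbbbbbbbbbbbbbbbbbbbbb.orrrrrooooooooo
262 wwwwwwwwwrrrro.bbbbbbbbbbbbbbbbbbbbbbbb.orrrrrooooooooo
266 wwwwwwwwwrrrro.bbbbbbbbbbbbbbbbbbbbbbbbborrrrrooooooooo
[559.35462842 -36.15171442 231.10569158] [-0.52654305  0.26301637 -0.5671283 ] 17.654995164219027
```

The foot is now free inside the hole. I'll lower, release and rise.

Request:
jog_arm:
  commands:
    - {"grip":0,"linear":[0,0,0.4],"yaw":0}
    - {"grip":0,"linear":[0,0,0.4],"yaw":0}
    - {"grip":0,"linear":[0,0,0.4],"yaw":0}
    - {"grip":0,"linear":[0,0,0.35],"yaw":0}
    - {"grip":0,"linear":[0,0,0],"yaw":0}

```text
time: 20.68
ee_pos: [558.9, -36.2, 168.2]
ee_rot: [-0.001, -0.07, 0.998, -0.0]
ft_force: [-0.2, -0.3, -0.2]
opening: 17.7
gripper_force: 3.0
```

Request:
jog_arm:
  commands:
    - {"grip":0.45,"linear":[0,0,0],"yaw":0}
    - {"grip":0.45,"linear":[0,0,0],"yaw":0}
    - {"grip":0.45,"linear":[0,0,0],"yaw":0}
    - {"grip":0.45,"linear":[0,0,0],"yaw":0}
    - {"grip":0.45,"linear":[0,0,-0.8],"yaw":0}
    - {"grip":0.45,"linear":[0,0,-0.9],"yaw":0}
    - {"grip":0.45,"linear":[0,0,-0.9],"yaw":0}
    - {"grip":0.45,"linear":[0,0,-0.9],"yaw":0}

```text
time: 21.68
ee_pos: [559.7, -36.2, 311.1]
ee_rot: [0.0, -0.07, 0.998, 0.0]
ft_force: [1.6, -0.4, -0.0]
opening: 39.2
gripper_force: 0.0
```

Run:
```python
from h import *
im=robot.snapshot("wrist"); cv2.imwrite("pics/w12.png",im); rows(im,c0=290,c1=360,r0=130); s=robot.sense(); print(s["ee_pos"],s["ft_force"],s["opening"])
# top view positions of brushes A,B,C now need arm away; use wrist picture
go(494.1+103,-179.7,120,90)
```

```text
130 wwwwwwwwwwwwwwwwwwo..........................ooooooooooooooooooooooooo
134 wwwwwwwwwwwwwwwwwwwwwo....................wwwwwwwwwwwwwwwwwwwwwwwwwwww
138 wwwwwwwwwwwwwwwwwwwwwwwwwwwwwwwwwwwwwwwwwwwwwwwwwwwwwwwwwwwwwwwwwwwwww
142 wwwwwwwwwwwwwwwwwwwwwwwwwwwwwwwwwwwwwwwwwwwwwwwwwwwwwwwwwwwwwwwwwwwwww
146 wwwwwwwwwwwwwwwwwwwwwwwwwwwwwwwwwwwwwwwwwwwwwwwwwwwwwwwwwwwwwwwwwwwwww
150 wwwwwwwwwwwwwwwwwwwwwwwwwwwwwwwwwwwwwwwwwwwwwwwwwwwwwwwwwwwwwwwwwwwwww
154 wwwwwwwwwwwwwwwwwwwwwwwwwwwwwwwwwwwwwwwwwwwwwwwwwwwwwwwwwwwwwwwwwwwwww
158 wwwwwwwwwwwwwwwwwwwwwwwwwwwwwwwwwwwwwwwwwwwwwwwwwwwwwwwwwwwwwwwwwwwwww
162 wwwwwwwwwwwwwwwwwwwwwwwwwwwwwwwwwwwwwwwwwwwwwwwwwwwwwwwwwwwwwwwwwwwwww
166 wwwwwwwwwwwwwwwwwwwwwwwwwwwwwwwwwwwwwwwwwwwwwwwwwwwwwwwwwwwwwwwwwwwwww
170 wwwwwwwwwwwwwwwwwwwwwwwwwwwwwwwwwwwwwwwwwwwwwwwwwwwwwwwwwwwwwwwwwwwwww
174 wwwwwwwwwwwwwwwwwwwwwwwwwwwwwwwwwwwwwwwwwwwwwwwwwwwwwwwwwwwwwwwwwwwwww
178 wwwwwwwwwwwwwwwwwwwwwwwwwwwwwwwwwwwwwwwwwwwwwwwwwwwwwwwwwwwwwwwwwwwwww
182 wwwwwwwwwwwwwwwwwwwwwwwwwwwwwwwwwwwwwwwwwwwwwwwwwwwwwwwwwwwwwwwwwwwwww
186 wwwwwwwwwwwwwwwwwwwo.........................o
[... 993 characters left out ...]
ooooo.
242 wwwwwwwwwwwwwwwwwwrrro.owooooooooooooooooooorrroooooooooooooooooooooo.
246 wwwwwwwwwwwwwwwwwwrrwrbbbbbbbbbbbbbbbbbbbbbbbrrooooooooooooooooooooo..
250 wwwwwwwwwwwwwwwwwwwrwbbbbbbbbbbbbbbbbbbbbbbbborooooooooooooooooooooo..
254 wwwwwwwwwwwwwwwwwwwrwbbbbbbbbbbbbbbbbbbbbbbbborooooooooooooooooooooo..
258 wwwwwwwwwwwwwwwwwwrrrwrrorrrbrrrbbbrrbrbbrrorrrooooooooooooooooooooo..
262 wwwwwwwwwwwwwwwwwwrrrroooooooooooooooooooorrrrrooooooooooooooooooooo..
266 wwwwwwwwwwwwwwwwwwwrrr....................orrrrooooooooooooooooooooo..
[561.78454315 -36.34993822 316.41849692] [ 2.21262691 -0.40114899  3.05585248] 39.10563935571024
pos [561.8 -36.3 316.4] ang 98.01 -> yaw 1.6 lin [-0.883 -3.584  4.91 ]
```

Brush D stands in compartment 1. Next is brush A. I'll end its arc exactly over the foot so it hangs vertical.

Request:
jog_arm:
  commands:
    - {"grip":0.6,"linear":[0,-0.3,0],"yaw":0.8}
    - {"grip":0.6,"linear":[-0.1,-0.8,0],"yaw":0.8}
    - {"grip":0.6,"linear":[-0.2,-0.9,0],"yaw":0}
    - {"grip":0.6,"linear":[-0.2,-0.9,0.4],"yaw":0}
    - {"grip":0.6,"linear":[-0.2,-0.6,0.9],"yaw":0}
    - {"grip":0.6,"linear":[-0.1,0,0.9],"yaw":0}
    - {"grip":0.6,"linear":[0,0,0.9],"yaw":0}
    - {"grip":0.6,"linear":[0,0,0.9],"yaw":0}

```text
time: 22.72
ee_pos: [595.1, -178.4, 148.2]
ee_rot: [-0.0, 0.002, 1.0, -0.001]
ft_force: [0.9, -0.1, -0.2]
opening: 52.4
gripper_force: 0.0
```

Request:
jog_arm:
  commands:
    - {"grip":0.6,"linear":[0,0,0.7],"yaw":0}
    - {"grip":0.6,"linear":[0,0,0],"yaw":0}
    - {"grip":0.6,"linear":[0,0,0],"yaw":0}

```text
time: 23.1
ee_pos: [596.2, -177.3, 122.8]
ee_rot: [0.001, 0.001, 1.0, -0.001]
ft_force: [0.0, -0.2, 0.6]
opening: 52.7
gripper_force: 0.0
```

```bash
cat >> h.py <<'E'
def grasp(s0,save,box=(200,0,440,255)):
    "find the handle in the wrist view; print pose and the move to the point s0 mm ahead of handle centre at TCP z 6; also the foot"
    m,im,h=handle(); cv2.imwrite(save,im); H,S,V=h[...,0],h[...,1],h[...,2]
    k=roi(im.shape,*box)&(H>12)&(H<28)&(S>60)&(V>90); c,a,s=rect(m,k,10); print(c,a,s)
    b=roi(im.shape,*box)&((H<=11)|(H>170))&(S>110)&(V>60)
    x,y,w,hh=cv2.boundingRect(b.astype(np.uint8)); print("bristle box",x,y,w,hh,"tip",cast(m,[[x+w/2,y+hh]],10).round(1))
    if a>90: a-=180
    u=np.r_[np.cos(np.radians(a)),np.sin(np.radians(a))]; t=c+s0*u; f=c-67.5*u
    go(t[0],t[1],6,a+90); print("target",t.round(1),"foot",f.round(1),"tip expect narrow/broad",(c+115.5*u).round(1),(c+122.5*u).round(1))
E
python3 - <<'E'
from h import *
grasp(107.5,"pics/w13.png")
E
```

```text
[ 493.9 -180. ] 179.5 [ 15.9 131.8]
bristle box 302 231 31 24 tip [[ 613.6 -180.6]]
pos [ 596.6 -177.   123.3] ang 89.94 -> yaw 0.09 lin [-0.122 -0.097  2.933]
target [ 601.4 -180.9] foot [ 426.4 -179.4] tip expect narrow/broad [ 609.4 -181. ] [ 616.4 -181.1]
```

Request:
jog_arm:
  commands:
    - {"grip":0.6,"linear":[-0.12,-0.1,0.6],"yaw":0.09}
    - {"grip":0.6,"linear":[0,0,0.8],"yaw":0}
    - {"grip":0.6,"linear":[0,0,0.8],"yaw":0}
    - {"grip":0.6,"linear":[0,0,0.5],"yaw":0}
    - {"grip":0.6,"linear":[0,0,0.23],"yaw":0}
    - {"grip":0.6,"linear":[0,0,0],"yaw":0}
    - {"grip":0.6,"linear":[0,0,0],"yaw":0}

```text
time: 24.02
ee_pos: [601.6, -180.0, 5.9]
ee_rot: [0.001, 0.004, 1.0, -0.0]
ft_force: [0.5, 0.4, 0.5]
opening: 52.4
gripper_force: 0.0
```

Request:
jog_arm:
  commands:
    - {"grip":0,"linear":[0,0,0],"yaw":0}
    - {"grip":0,"linear":[0,0,0],"yaw":0}
    - {"grip":0,"linear":[0,0,0],"yaw":0}
    - {"grip":0,"linear":[0,0,0],"yaw":0}
    - {"grip":0,"linear":[0,0,0],"yaw":0}
    - {"grip":0,"linear":[0,0,0],"yaw":0}
  squeeze: 3

```text
time: 24.78
ee_pos: [600.6, -179.7, 4.6]
ee_rot: [0.0, 0.004, 1.0, -0.0]
ft_force: [0.2, 0.8, 0.2]
opening: 26.4
gripper_force: 3.0
```

Request:
jog_arm:
  commands:
    - {"grip":0,"linear":[0.07,0,-0.76],"yaw":0}
    - {"grip":0,"linear":[0.2,0,-0.74],"yaw":0}
    - {"grip":0,"linear":[0.32,0,-0.69],"yaw":0}
    - {"grip":0,"linear":[0.44,0,-0.63],"yaw":0}
    - {"grip":0,"linear":[0.54,0,-0.54],"yaw":0}
    - {"grip":0,"linear":[0.63,0,-0.44],"yaw":0}
    - {"grip":0,"linear":[0.69,0,-0.32],"yaw":0}
    - {"grip":0,"linear":[0.74,0,-0.2],"yaw":0}

```text
time: 25.78
ee_pos: [454.6, -178.7, 177.9]
ee_rot: [0.0, 0.004, 1.0, -0.0]
ft_force: [-0.6, 0.6, 0.3]
opening: 26.2
gripper_force: 3.0
```

Request:
jog_arm:
  commands:
    - {"grip":0,"linear":[0.76,0,-0.07],"yaw":0}
    - {"grip":0,"linear":[0.1,0,0],"yaw":0}
    - {"grip":0,"linear":[0,0,0],"yaw":0}
    - {"grip":0,"linear":[0,0,0],"yaw":0}

```text
time: 26.28
ee_pos: [421.6, -178.2, 180.1]
ee_rot: [0.0, 0.004, 1.0, -0.0]
ft_force: [-0.4, 0.1, -0.0]
opening: 25.9
gripper_force: 3.0
```

Run:
```python
from h import *
im=robot.snapshot("wrist"); cv2.imwrite("pics/w14.png",im); rows(im,c0=285,c1=365,r0=150,r1=300); s=robot.sense(); print(s["time"],s["ee_pos"],s["ft_force"],s["opening"])
```

```text
150 rrrrrrrrrrrrrrrrrrrrrrrrrbbbbbbbbbbbbbbbbbbbbbbbborrrrrrrrrrrrrrrrrrrrrrrrrrrrrr
154 rrrrrrrrrrrrrrrrrrrrrrrrrbbbbbbbbbbbbbbbbbbbbbbbbbrrrrrrrrrrrrrrrrrrrrrrrrrrrrrr
158 rrrrrrrrrrrrrrrrrrrrrrrrrbbbbbbbbbbbbbbbbbbbbbbbbbrrrrrrrrrrrrrrrrrrrrrrrrrrrrrr
162 rrrrrrrrrrrrrrrrrrrrrrrrrbbbbbbbbbbbbbbbbbbbbbbbbbrrrrrrrrrrrrrrrrrrrrrrrrrrrrrr
166 rrrrrrrrrrrrrrrrrrrrrrrrrbbbbbbbbbbbbbbbbbbbbbbbbbrrrrrrrrrrrrrrrrrrrrrrrrrrrrrr
170 rrrrrrrrrrrrrrrrrrrrrrrrbbbbbbbbbbbbbbbbbbbbbbbbbbrrrrrrrrrrrrrrrrrrrrrrrrrrrrrr
174 rrrrrrrrrrrrrrrrrrrrrrrrbbbbbbbbbbbbbbbbbbbbbbbbbborrrrrrrrrrrrrrrrrrrrrrrrrrrrr
178 rrrrrrrrrrrrrrrrrrrrrrrrbbbbbbbbbbbbbbbbbbbbbbbbbborrrrrrrrrrrrrrrrrrrrrrrrrrrrr
182 rrrrrrrrrrrrrrrrrrrrrrrrbbbbbbbbbbbbbbbbbbbbbbbbbborrrrrrrrrrrrrrrrrrrrrrrrrrrrr
186 rrrrrrrrrrrrrrrrrrrrrrrrbbbbbbbbbbbbbbbbbbbbbbbbbb.rrrrrrrrrrrrrrrrrrrrrrrrrrrrr
190 rrrrrrrrrrrrrrrrrrrrrrrrbbbbbbbbbbbbbbbbbbbbbbbbbborrrrrrrrrrrrrrrrrrrrrrrrrrrrr
194 rrrrrrrrrrrrrrrrrrrrrrrrbbbbbbbbbbbbbbbbbbbbbbbbbbbrrrrrrrrrrrrrrrrrrrrrrrrrrrrr
198 rrrrrrrrrrrrrrrrrrrrrrrrbbbbbbbbbbbbbbbbbbbbbbbbbbbrrrrrrrrrrrrrrrrrrrrrrrrr
[... 1537 characters left out ...]
4 ...........rrro...ooooooooooooooooooooooooooo.oo.....ooooo..orro................
278 .............bbbbbbbbbbbbbbbbbbbbbbbbbbbbbbbbbbbbbbbbbbbbbbbbb..................
282 ............bbbbbbbbbbbbbbbbbbbbbbbbbbbbbbbbbbbbbbbbbbbbbbbbbbb.................
286 ............bbbbbbbbbbbbbbbbbbbbbbbbbbbbbbbbbbbbbbbbbbbbbbbbbbb.................
290 ............bbbbbbbbbbbbbbbbbbbbbbbbbbbbbbbbbbbbbbbbbbbbbbbbbbb.................
294 ............bbbbbbbbbbbbbbbbbbbbbbbbbbbbbbbbbbbbbbbbbbbbbbbbbbb.................
298 ................................................................................
26.325 [ 421.54818729 -178.24918248  180.00247011] [ 0.05652739 -0.71220212  0.56732799] 25.882441044276515
```

```bash
cat >> h.py <<'E'
def foot(save=None,R=175,c0=290,c1=355):
    im=robot.snapshot("wrist"); 
    if save: cv2.imwrite(save,im)
    im=im.astype(int); k=(im[:265,c0:c1,2]-im[:265,c0:c1,0]>45); n=k.sum(1); r=np.where(n>8)[0]
    g=[r[-1]]
    for i in r[::-1][1:]:
        if g[-1]-i>45: break
        g.append(i)
    row=g[-1]; c=np.where(k[row+2])[0].mean()+c0; print("foot px",c,row,"widths",n[row:row+12:3]); s=robot.sense(); print(s["time"],s["ee_pos"].round(1),s["ft_force"].round(1),round(s["opening"],1)); tilt((c,row),R=np.hypot(R,7)); print("(axis tilt = that + %.1f)"%np.degrees(np.arctan2(7,R)))
E
python3 - <<'E'
from h import *
foot()
E
```

```text
foot px 322.0 0 widths [65 65 65 65]
26.375 [ 421.4 -178.3  179.9] [ 0.4  0.5 -0.8] 26.0
roots [209.58  -2.75] foot toolx 155.7 up -80.2 tilt below horizontal 27.3
(axis tilt = that + 2.3)
```

Run:
```python
from h import *
im=cv2.imread("pics/w14.png"); rows(im,c0=295,c1=350,r0=0,r1=150)
for r in range(40,150,10): print(r,[tuple(map(int,im[r,c])) for c in (300,322,345)])
```

```text
0 bbbbbbbbbbbbbbbbbbbbbbbbbbbbbbbbbbbbbbbbbbbbbbbbbbbbbbb
4 bbbbbbbbbbbbbbbbbbbbbbbbbbbbbbbbbbbbbbbbbbbbbbbbbbbbbbb
8 bbbbbbbbbbbbbbbbbbbbbbbbbbbbbbbbbbbbbbbbbbbbbbbbbbbbbbb
12 bbbbbbbbbbbbbbbbbbbbbbbbbbbbbbbbbbbbbbbbbbbbbbbbbbbbbbb
16 bbbbbbbbbbbbbbbbbbbbbbbbbbbbbbbbbbbbbbbbbbbbbbbbbbbbbbb
20 bbbbbbbbbbbbbbbbbbbbbbbbbbbbbbbbbbbbbbbbbbbbbbbbbbbbbbb
24 bbbbbbbbbbbbbbbbbbbbbbbbbbbbbbbbbbbbbbbbbbbbbbbbbbbbbbb
28 bbbbbbbbbbbbbbbbbbbbbbbbbbbbbbbbbbbbbbbbbbbbbbbbbbbbbbb
32 bbbbbbbbbbbbbbbbbbbbbbbbbbbbbbbbbbbbbbbbbbbbbbbbbbbbbbb
36 bbbbbbbbbbbbbbbbbbbbbbbbbbbbbbbbbbbbbbbbbbbbbbbbbbbbbbb
40 bbbbbbbbbbbbbbbbbbbbbbbbbbbbbbbbbbbbbbbbbbbbbbbbbbbbbbb
44 bbbbbbbbbbbbbbbbbbbbbbbbbbbbbbbbbbbbbbbbbbbbbbbbbbbbbbb
48 bbbbbbbbbbbbbbbrrrrrrwwwwwwwrrrrrrrrrrrrrrrrrrrrrrrrrrr
52 rrrrrrrrrrrrrrrrrrrrrrrrrrrrrrrrrrrrrrrrrrrrrrrrrrrrrrr
56 rrrrrrrrrrrrrrrrrrrrrrrrrrrrrrrrrrrrrrrrrrrrrrrrrrrrrrr
60 rrrrrrrrrrrrrrrrrrrrrrrrrrrrrrrrrrrrrrrrrrrrrrrrrrrrrrr
64 rrrrrrrrrrrrrrrrrrrrrrrrrrrrrrrrrrrrrrrrrrrrrrrrrrrrrrr
68 rrrrrrrrrrrrrrrrrrrrrrrrrrrrrrrrrrrrrrrrrrrrrrrrrrrrrrr
72 rrrrrrrrrrrrrrrrrrrrrrrrrrrrrrrrrrrrrr
[... 1051 characters left out ...]
bbbbbbbbbbbbbbbbbbbbbbbborrrrrrrrrrrrrrr
148 rrrrrrrrrrrrrrrbbbbbbbbbbbbbbbbbbbbbbbborrrrrrrrrrrrrrr
40 [(61, 107, 164), (66, 109, 167), (69, 115, 171)]
50 [(228, 235, 236), (224, 233, 235), (229, 236, 238)]
60 [(231, 238, 239), (227, 235, 237), (229, 237, 238)]
70 [(229, 237, 238), (226, 234, 235), (230, 237, 239)]
80 [(229, 237, 238), (80, 123, 160), (234, 242, 243)]
90 [(231, 239, 240), (80, 121, 159), (228, 236, 237)]
100 [(229, 236, 237), (81, 120, 157), (230, 238, 239)]
110 [(229, 237, 238), (81, 120, 159), (219, 229, 230)]
120 [(230, 238, 239), (83, 125, 160), (235, 242, 244)]
130 [(220, 229, 232), (85, 126, 163), (227, 235, 236)]
140 [(225, 234, 234), (83, 126, 161), (228, 236, 238)]
```

Run:
```python
from h import *
tilt((323,79),R=np.hypot(175,7)); 
print("fan front edge",cast("top",[[288.0,115.0],[345.5,108.5]],97))
go(592+122,-31+17-40,255,98)
```

```text
roots [264.33  -2.65] foot toolx 120.0 up -127.6 tilt below horizontal 46.8
fan front edge [[760.02218282  55.37661559]
 [778.38622057 -67.09899711]]
pos [ 421.4 -178.3  179.9] ang 89.58 -> yaw -1.68 lin [-7.675  2.059 -1.876]
```

Brush A hangs at about 49°. I'll carry it over with an abrupt stop, which helps it swing down, and use the compartment wall to stand it up.

Request:
jog_arm:
  commands:
    - {"grip":0,"linear":[0,0,-1],"yaw":-0.6}
    - {"grip":0,"linear":[0,0,-0.6],"yaw":-0.6}
    - {"grip":0,"linear":[-0.1,0,-0.27],"yaw":-0.48}
    - {"grip":0,"linear":[-0.3,0.2,0],"yaw":0}
    - {"grip":0,"linear":[-0.6,0.3,0],"yaw":0}
    - {"grip":0,"linear":[-0.8,0.3,0],"yaw":0}
    - {"grip":0,"linear":[-0.9,0.3,0],"yaw":0}
    - {"grip":0,"linear":[-1,0.3,0],"yaw":0}

```text
time: 27.38
ee_pos: [561.0, -100.8, 253.5]
ee_rot: [-0.001, -0.069, 0.998, 0.0]
ft_force: [-0.9, -0.2, 0.6]
opening: 26.1
gripper_force: 3.0
```

Request:
jog_arm:
  commands:
    - {"grip":0,"linear":[-1,0.3,0],"yaw":0}
    - {"grip":0,"linear":[-1,0.2,0],"yaw":0}
    - {"grip":0,"linear":[-1,0.16,0],"yaw":0}
    - {"grip":0,"linear":[-1,0,0],"yaw":0}
    - {"grip":0,"linear":[0,0,0],"yaw":0}
    - {"grip":0,"linear":[0,0,0],"yaw":0}
    - {"grip":0,"linear":[0,0,0],"yaw":0}

```text
time: 28.25
ee_pos: [713.8, -54.7, 255.2]
ee_rot: [-0.0, -0.069, 0.998, 0.0]
ft_force: [-0.7, 0.3, 0.1]
opening: 25.9
gripper_force: 3.0
```

Run:
```python
from h import *
im=robot.snapshot("wrist"); cv2.imwrite("pics/w15.png",im); rows(im,c0=280,c1=365,r0=60,r1=240); s=robot.sense(); print(s["time"],s["ee_pos"],s["ft_force"],s["opening"])
```

```text
60 rrrrrrrrrrrrrrrrrrwwwwwwwwwwwo...oowwwwwwwwwwwwwwwwwwwwwwwwwwwwwoooooorrrrro.oooo.ooo
64 rrrrrrrrrrrrrrrrrrwwwwwwwwwwwo...oowwwwwwwwwwwwwwwwwwwwwwwwwwwwwoooooorrrrrrrrrrrrrrr
68 rrrrrrrrrrrrrrrrrrrwwwwwwwwwwo...owwwwwwwwwwwwwwwwwwwwwwwwwwwwwwoooooorrrrrrrrrrrrrrr
72 rrrrrrrrrrrrrrrrrrrwwwwwwwwwwo...owwwwwwwwwwwwwwwwwwwwwwwwwwwwwwoooooorrrrrrrrrrrrrrr
76 rrrrrrrrrrrrrrrrrrrwwwwwwwwwwo...wwwwwwwwwwwwwwwwwwwwwwwwwwwwwwwoooooorrrrro.........
80 rrrrrrrrrrrrrrrrrrrwwwwwwwwwww...woowwwwwwwwwwwwwwwwwwwwwwwwwwwwoooooorrrrro.........
84 rrrrrrrrrrrrrrrrrrrwwwwwwwwwww...oowwwwwwwwwwwwwwwwwwwwwwwwwwwwwoooooorrrrro.........
88 rrrrrrrrrrrrrrrrrrrwwwwwwwwwww...oowwwwwwwwwwwwwwwwwwwwwwwwwwwwwoooooorrrrro.........
92 rrrrrrrrrrrrrrrrrrrwwwwwwwwwww...owwwwwwwwwwwwwwwwwwwwwwwwwwwwwwoooooorrrrroooooooooo
96 rrrrrrrrrrrrrrrrrrrwwwwwwwwwww...owwwwwwwwwwwwwwwwwwwwwwwwwwwwwwoooooorrrrroooooooooo
100 rrrrrrrrrrrrrrrrrrrwwwwwwwwwwwo..wwwwwwwwwwwwwwwwwwwwwwwwwwwwwwwoooooorrrrroooooooooo
104 rrrrrrrrrrrrrrrrrrrwwwwwwwwwwwo..ooowwwwwwwwwwwwwwwwwwwwwwwwwwwwoooooorrrrrrrrrrrrrrr
108 rrrrrrrrrrrrrrrrrrrwwwwwww
[... 2342 characters left out ...]
wwrbbbbbbbbbbbbbbbbbbbbbbb...............................
216 ooorrrrrrrrrrrrrrrrbbbowwwwwwwrbbbbbbbbbbbbbbbbbbbbbbb...............................
220 oooooorrrrrrrrrrrrbbbbowwwwwwwrbbbbbbbbbbbbbbbbbbbbbbb...............................
224 oooooooorrrrrrrrrwbbbbowwwwwwwbbbbbbbbbbbbbbbbbbbbbbbb...............................
228 ooooooorrrrrrrrrrrbbbbwwwwwwwrbbbbbbbbbbbbbbbbbbbbbbbb...............................
232 ooooooorrrrrrrrrrbbbbbwwwwwwwrbbbbbbbbbbbbbbbbbbbbbbbbb..............................
236 oooorrrrrrrrrrrrrbbbbbwwwwwwwrbbbbbbbbbbbbbbbbbbbbbbbbb..............................
28.3 [713.86830055 -54.6146803  255.63440517] [-0.11573528  0.43049616 -0.70731931] 25.562002157924535
```

The jerk moved the foot to row 154, so it now hangs much steeper.

Run:
```python
from h import *
tilt((321.5,154),R=np.hypot(175,7))
c=np.array([609,-28.7])-17*np.array([.990,.139]); print("comp2",c)
go(*(c+[60,8-40]),290,98)
```

```text
roots [312.78  -2.67] foot toolx 63.6 up -163.2 tilt below horizontal 68.7
comp2 [592.17  -31.063]
pos [713.9 -54.6 255.6] ang 97.91 -> yaw -0.02 lin [ 1.557  0.006 -0.859]
```

Request:
jog_arm:
  commands:
    - {"grip":0,"linear":[0,0,-1],"yaw":0}
    - {"grip":0,"linear":[0,0,-0.4],"yaw":0}
    - {"grip":0,"linear":[-0.2,0,0],"yaw":0}
    - {"grip":0,"linear":[-0.4,0,0],"yaw":0}
    - {"grip":0,"linear":[-0.6,0,0],"yaw":0}
    - {"grip":0,"linear":[1,0,0],"yaw":0}
    - {"grip":0,"linear":[0.8,0,0],"yaw":0}
    - {"grip":0,"linear":[0.5,0,0],"yaw":0}

```text
time: 29.3
ee_pos: [669.6, -60.6, 309.1]
ee_rot: [-0.001, -0.069, 0.998, 0.0]
ft_force: [0.8, -0.3, -0.7]
opening: 25.8
gripper_force: 3.0
```

Request:
jog_arm:
  commands:
    - {"grip":0,"linear":[0.3,0,0],"yaw":0}
    - {"grip":0,"linear":[0.15,0,0],"yaw":0}
    - {"grip":0,"linear":[0,0,0],"yaw":0}
    - {"grip":0,"linear":[0,0,0],"yaw":0}

```text
time: 29.8
ee_pos: [653.6, -62.5, 310.6]
ee_rot: [-0.0, -0.07, 0.998, -0.0]
ft_force: [0.5, -0.2, -0.5]
opening: 25.8
gripper_force: 3.0
```

```bash
cat >> h.py <<'E'
def look(save,R=175,c0=300,c1=345,r0=90):
    "foot of the held brush: lowest row index where a 14..30 px run of brush colour sits near the middle column"
    im=robot.snapshot("wrist"); cv2.imwrite(save,im); h=cv2.cvtColor(im,cv2.COLOR_BGR2HSV).astype(int); k=(h[...,1]>85)&(h[...,0]>8)&(h[...,0]<28)
    n=k[:,c0:c1].sum(1); ok=(n>=13)&(n<=30); r=262
    while r>0 and not ok[r]: r-=1
    while r>0 and ok[r-1]: r-=1
    c=np.where(k[r+3,c0:c1])[0].mean()+c0; s=robot.sense(); print("foot px",round(c,1),r,"t",s["time"],s["ee_pos"].round(1),s["ft_force"].round(1),round(s["opening"],1)); tilt((c,r),R=np.hypot(R,7)); print("axis +%.1f"%np.degrees(np.arctan2(7,R))); return im
E
python3 - <<'E'
from h import *
im=look("pics/w16.png"); rows(im,c0=285,c1=360,r0=150,r1=262)
E
```

```text
foot px 321.5 212 t 29.85 [653.6 -62.5 310.6] [ 0.2  0.3 -1. ] 25.8
roots [338.08  -2.54] foot toolx 8.1 up -175.0 tilt below horizontal 87.3
axis +2.3
150 rrrrrrrrrrrrrrrrrwwwwwwwwwo..owwwwwwwwwwwwwwwwwwwwwwwwwoooorrrrrooooooooooo
154 rrrrrrrrrrrrrrrrrrwwwwwwwwo..owwwwwwwwwwwwwwwwwwwwwwwwwoooorrrrrooooooooooo
158 rrrrrrrrrrrrrrrrrrwwwwwwwwo..ooowwwwwwwwwwwwwwwwwwwwwwwoooorrrroooooooooooo
162 rrrrrrrrrrrrrrrrrrwwwwwwwww..oowwwwwwwwwwwwwwwwwwwwwwwwoooorrrrrooooooooooo
166 rrrrrrrrrrrrrrrrrrwwwwwwwww..oowwwwwwwwwwwwwwwwwwwwwwwwoooorrrroooooooooooo
170 rrrrrrrrrrrrrrrrrrwwwwwwwww...wwwwwwwwwwwwwwwwwwwwwwwwwoooorrrro...........
174 rrrrrrrrrrrrrrrrrrwwwwwwwwwo.oowwwwwwwwwwwwwwwwwwwwwwwwoooorrrrrrrrrrrrrrrr
178 rrrrrrrrrrrrrrrrrrwwwwwwwww...oowwwwwwwwwwwwwwwwwwwwwwwoooorrrrrrrrrrrrrrrr
182 rrrrrrrrrrrrrrrrrrwwwwwwwwwo..owwwwwwwwwwwwwwwwwwwwwwwwoooorrrrrorrrooooror
186 rrrrrrrrrrrrrrrrrrwwwwwwwwwo..wwwwwwwwwwwwwwwwwwwwwwwwwoooorrrroooooooooooo
190 rrrrrrrrrrrrrrrrrrwwwwwwwwwo..wwwwwwwwwwwwwwwwwwwwwwwwwoooorrrroooooooooooo
194 rrrrrrrrrrrrrrrrrrwwwwwwwwwo..oowwwwwwwwwwwwwwwwwwwwwwwoooorrrro
[... 591 characters left out ...]
rrrrwwwwwwwwobbbbbbbbbbbbbbbbbbowwwwwwwwooorrrro............
230 rrrrrrrrrrrrrrrrrroowwwwwwwobbbbbbbbbbbbbbb.bb.wwwwwwwwooorrrro............
234 rrrrrrrrrrrrrrrrrrbrwwwwwwrbbbbbbbbbbbbbbbbbbbb.........oorrrro............
238 rrrrrrrrrrrrrrrrrrbrwwwwwwrbbbbbbbbbbbbbbb.bbbb..........orrrrrrrrrrrrrrrrr
242 rrrrrrrrrrrrrrrrrbbwwwwwwwrbbbbbbbbbbbbbbbbbbbb...........rrrrrrrrrrrrrrrrr
246 oorrrrrrrrrrrrrrrbbrwwwwwwbbbbbbbbbbbbbbbbbbbbbb...........................
250 oooorrrrrrrrrrrrrbbrwwwwwrbbbbbbbbbbbbbbbb.bbbbb...........................
254 ooooorrrrrrrrrrwbbbrwwwwwrbbbbbbbbbbbbbbbbbbbbbbb..........................
258 ooooooorrrrrrrrrbbbrwwwwrbbbbbbbbbbbbbbbbbbbbbbbb..........................
```

The brush hangs vertical at about 89.6°. This jerk trick works, so I'll move gently over compartment 2.

Run:
```python
from h import *
go(592.5,-31.3,285,98)
```

```text
pos [653.6 -62.5 310.6] ang 97.98 -> yaw -0.0 lin [1.405 0.986 0.641]
```

Request:
jog_arm:
  commands:
    - {"grip":0,"linear":[0.1,0.08,0],"yaw":0}
    - {"grip":0,"linear":[0.2,0.14,0],"yaw":0}
    - {"grip":0,"linear":[0.25,0.18,0],"yaw":0}
    - {"grip":0,"linear":[0.25,0.18,0],"yaw":0}
    - {"grip":0,"linear":[0.25,0.18,0],"yaw":0}
    - {"grip":0,"linear":[0.2,0.13,0],"yaw":0}
    - {"grip":0,"linear":[0.1,0.07,0.2],"yaw":0}
    - {"grip":0,"linear":[0.05,0.03,0.2],"yaw":0}

```text
time: 30.85
ee_pos: [591.9, -31.2, 294.3]
ee_rot: [-0.0, -0.07, 0.998, 0.0]
ft_force: [-0.0, 0.5, 0.2]
opening: 26.0
gripper_force: 3.0
```

Request:
jog_arm:
  commands:
    - {"grip":0,"linear":[0,0,0.1],"yaw":0}
    - {"grip":0,"linear":[0,0,0],"yaw":0}
    - {"grip":0,"linear":[0,0,0],"yaw":0}

```text
time: 31.22
ee_pos: [592.5, -31.6, 291.0]
ee_rot: [0.0, -0.069, 0.998, -0.0]
ft_force: [-0.0, -0.4, 0.6]
opening: 25.9
gripper_force: 3.0
```

Run:
```python
from h import *
im=look("pics/w17.png"); rows(im,c0=295,c1=350,r0=120,r1=262); go(592.5,-31.3,285,98)
```

```text
foot px 322.8 214 t 31.275 [592.5 -31.6 291.1] [ 0.5 -0.5 -0.8] 25.6
roots [338.65  -2.57] foot toolx 6.1 up -175.0 tilt below horizontal 88.0
axis +2.3
120 wwwwwwwwwwwwwwwwwwwwwwwwwwwwwwwwwwwwwwwwwwwwwwwwwwwwwww
124 wwwwwwwwwwwwwwwwwwwwwwwwwwwwwwwwwwwwwwwwwwwwwwwwwwwwwww
128 wwwwwwwwwwwwwwwwwwwwwwwwwwwwwwwwwwwwwwwwwwwwwwwwwwwwwww
132 wwwwwwwwwwwwwwwwwwwwwwwwwwwwwwwwwwwwwwwwwwwwwwwwwwwwwww
136 wwwwwwwwwwwwwwwwwwwwwwwwwwwwwwwwwwwwwwwwwwwwwwwwwwwwwww
140 wwwwwwwwwwwwwwwwwwwwwwwwwwwwwwwwwwwwwwwwwwwwwwwwwwwwwww
144 wwwwwwwwwwwwwwwwwwwwwwwwwwwwwwwwwwwwwwwwwwwwwwwwwwwwwww
148 wwwwwwwwwwwwwwwwwwwwwwwwwwwwwwwwwwwwwwwwwwwwwwwwwwwwwww
152 wwwwwwwwwwwwwwwwwwwwwwwwwwwwwwwwwwwwwwwwwwwwwwwwwwwwwww
156 wwwwwwwwwwwwwwwwwwwwwwwwwwwwwwwwwwwwwwwwwwwwwwwwwwwwwww
160 wwwwwwwwwwwwo.............................ooooooooooooo
164 wwwwwwwwwwwrrrrrrrrrrrrrrrrrrrrrrrrrrrrrrrroooooooooooo
168 wwwwwwwwwwwrrrrrrrrrrrrrrrrrrrrrrrrrrrrrrrrrooooooooooo
172 wwwwwwwwwwwrrrroooooo.bbbbbbbbbbbb.oo.orrrroooooooooooo
176 wwwwwwwwwwwwrrr...ooo.bbbbbbbbbbbbboo.orrrroooooooooooo
180 wwwwwwwwwwwrrrr...oo.bbbbbbbbbbbbbb....rrrr
[... 586 characters left out ...]
bbbbbbbbbbbbbooooooooooooo
224 wwwwwwwwwwwwrrrr.bbbbbbbbbbbbbbbbbbbb.bbrwroooooooooooo
228 wwwwwwwwwwwwrrrr.bbbbbbbbbbbbbbbbbbb...rrrroooooooooooo
232 wwwwwwwwwwwwwrrrwbbbbbbbbbbbbbbbbbbbbrrrrrroooooooooooo
236 wwwwwwwwwwwwrrrrrbbbbbbbbbbbbbbbbbbbborrrrroooooooooooo
240 wwwwwwwwwwwwwrrrobbbbbbbbbbbbbbbbb.bb.orrrroooooooooooo
244 wwwwwwwwwwwwwrrrbbbbbbbbbbbbbbbbbbb.bborrrroooooooooooo
248 wwwwwwwwwwwwwrrrbbbbbbbbbbbbbbbbbbb.bb.rrrroooooooooooo
252 wwwwwwwwwwwwwrwbbbbbbbbbbbbbbbbbbbbbbbbrrrroooooooooooo
256 wwwwwwwwwwwwwrrbbbbbbbbbbbbbbbbbbbb.bbbrrrroooooooooooo
260 wwwwwwwwwwwwwrrbbbbbbbbbbbbbbbbbbbbbbbborrroooooooooooo
pos [592.5 -31.6 291.1] ang 97.94 -> yaw -0.01 lin [-0.001  0.007  0.153]
```

Request:
jog_arm:
  commands:
    - {"grip":0,"linear":[0,0,0.2],"yaw":0}
    - {"grip":0,"linear":[0,0,0.25],"yaw":0}
    - {"grip":0,"linear":[0,0,0.25],"yaw":0}
    - {"grip":0,"linear":[0,0,0],"yaw":0}
    - {"grip":0,"linear":[0,0,0],"yaw":0}

```text
time: 31.9
ee_pos: [592.3, -31.4, 263.1]
ee_rot: [0.0, -0.069, 0.998, -0.0]
ft_force: [-0.3, -0.3, -0.0]
opening: 26.0
gripper_force: 3.0
```

Run:
```python
from h import *
im=robot.snapshot("wrist"); cv2.imwrite("pics/w18.png",im); rows(im,c0=295,c1=350,r0=190,r1=300); s=robot.sense(); print(s["ee_pos"],s["ft_force"],s["opening"])
```

```text
190 wwwwwwwwwwrrrr.....bbbbbbbbbbbbbbbbb....ooooooooooooooo
194 wwwwwwwwwwrrrr.....bbbbbbbbbbbbbbbbbb...ooooooooooooooo
198 wwwwwwwwwwrrrr....bbbbbbbbbbbbbbbbbbb...ooooooooooooooo
202 wwwwwwwwwwrrrrrrrw.....................rrrrrooooooooooo
206 wwwwwwwwwwrrrrrro.......................rrrrooooooooooo
210 wwwwwwwwwwrrrrrro.......................rrrrooooooooooo
214 wwwwwwwwwwwrrro.owoooooooooooooooooooooo.orrooooooooooo
218 wwwwwwwwwwrrrrbbbbbbbbbbbbbbbbbbbbbbbbbbbb.oooooooooooo
222 wwwwwwwwwwwrwobbbbbbbbbbbbbbbbbbbbbbbbbbbbboooooooooooo
226 wwwwwwwwwwwrwbbbbbbbbbbbbbbbbbbbbbbbbbbbbbboooooooooooo
230 wwwwwwwwwwwrwbbbbbbbbbbbbbbbbbbbbbbbbbbbbbboooooooooooo
234 wwwwwwwwwwwrrro..bbbb.bb.b..bbbb..bbb..orrrrooooooooooo
238 wwwwwwwwwwwrrrrrrbbbbbbbbbbbbbbbbbbbb.rrrrrrooooooooooo
242 wwwwwwwwwwwrrrrrbbbbbbbbbbbbbbbbbbbbbbrrrrrrooooooooooo
246 wwwwwwwwwwwrrrr.bbbbbbbbbbbbbbbbbbbbbb.orrrrooooooooooo
250 wwwwwwwwwwwrrrrobbbbbbbbbbbbbbbbbbbbbb.rrrrrooooooooooo
254 wwwwwwwwwwwrrrrbbbbbbbbbbbbbbbbbbbb.bbbrrrrrooooooooooo
258 wwwwwwwwwwwrrrrbbbbbbbbbbbbbbbbbbbbbbbborrrrooooooooooo
262 wwwwwwwwwo....................................ooooooooo
266 wwwwwwwoo......................................oooooooo
270 wwwwwwwo........................................ooooooo
274 .owwwwoo.........................................oooo..
278 ..wwwwo..........................................ooo...
282 ..wwwo...........................................owwo..
286 .......................................................
290 ..bbbbbbbbbbbbbbbbbbbbbbbbbbbbbbbbbbbbbbbbbbbbbbbbb....
294 ...bbbbbbbbbbbbbbbbbbbbbbbbbbbbbbbbbbbbbbbbbbbbbbbbb...
298 .......................................................
[592.41320078 -31.36485876 263.3000208 ] [ 0.25852424 -0.4393211   0.66672086] 25.89982975286936
```

No resistance, so the foot is in. I'll lower fully, release and rise.

Request:
jog_arm:
  commands:
    - {"grip":0,"linear":[0,0,0.4],"yaw":0}
    - {"grip":0,"linear":[0,0,0.4],"yaw":0}
    - {"grip":0,"linear":[0,0,0.4],"yaw":0}
    - {"grip":0,"linear":[0,0,0.3],"yaw":0}
    - {"grip":0,"linear":[0,0,0.1],"yaw":0}
    - {"grip":0,"linear":[0,0,0],"yaw":0}

```text
time: 32.7
ee_pos: [592.2, -31.4, 198.9]
ee_rot: [-0.0, -0.069, 0.998, -0.0]
ft_force: [-0.5, 0.3, -0.5]
opening: 26.0
gripper_force: 3.0
```

Request:
jog_arm:
  commands:
    - {"grip":0.5,"linear":[0,0,0],"yaw":0}
    - {"grip":0.5,"linear":[0,0,0],"yaw":0}
    - {"grip":0.5,"linear":[0,0,0],"yaw":0}
    - {"grip":0.5,"linear":[0,0,0],"yaw":0}
    - {"grip":0.5,"linear":[0,0,-0.8],"yaw":0}
    - {"grip":0.5,"linear":[0,0,-0.9],"yaw":0}
    - {"grip":0.5,"linear":[0,0,-0.9],"yaw":0}
    - {"grip":0.5,"linear":[0,0,-0.3],"yaw":0}

```text
time: 33.7
ee_pos: [593.1, -31.6, 317.4]
ee_rot: [0.002, -0.069, 0.998, 0.0]
ft_force: [-0.0, 0.4, 0.6]
opening: 43.1
gripper_force: 0.0
```

Run:
```python
from h import *
im=robot.snapshot("wrist"); cv2.imwrite("pics/w19.png",im); rows(im,c0=295,c1=350,r0=170,r1=300); s=robot.sense(); print(s["ee_pos"],s["ft_force"],s["opening"])
# top-down check of B and C from the top camera
im=robot.snapshot("top"); cv2.imwrite("pics/t19.png",im); h=cv2.cvtColor(im,cv2.COLOR_BGR2HSV).astype(int)
k=roi(im.shape,375,185,530,300)&(h[...,0]>9)&(h[...,0]<28)&(h[...,1]>75)&(h[...,2]>80)
for c in cv2.findContours(k.astype(np.uint8),cv2.RETR_EXTERNAL,cv2.CHAIN_APPROX_NONE)[0]:
    if cv2.contourArea(c)>150: w=cast("top",c[:,0,:],10).astype(np.float32); print(cv2.minAreaRect(w),cv2.boundingRect(c))
```

```text
170 wwwwwwwwwwwwwrrr..ooo.bbbbbbbbbbbb.o..orrrooooooooooooo
174 wwwwwwwwwwwwwrrr..ooo.bbbbbbbbbbbb.o..rrrrooooooooooooo
178 wwwwwwwwwwwwwrrr..ooo.bbbbbbbbbbbbbo..orrrooooooooooooo
182 wwwwwwwwwwwwwrrr..ooobbbbbbbbbbbbbb...ooooooooooooooooo
186 wwwwwwwwwwwwwrrro...bbbbbbbbbbbbbbbb...oooooooooooooooo
190 wwwwwwwwwwwwwrrro...bbbbbbbbbbbbbbbb..ooooooooooooooooo
194 wwwwwwwwwwwwwrrrrrro..................rrrrooooooooooooo
198 wwwwwwwwwwwwwrrrrrr...................orrrooooooooooooo
202 wwwwwwwwwwwwwrrro...bbbbbbbb.bbbb.bb.bb.ooooooooooooooo
206 wwwwwwwwwwwwwrrwrbbbbbbbbbbbbbbbbbbbbbbb.oooooooooooooo
210 wwwwwwwwwwwwwrrobbbbbbbbbbbbbbbbbbbbbbbbboooooooooooooo
214 wwwwwwwwwwwwwwo.bbbbbbbbbbbbbbbbbbbbbbbborooooooooooooo
218 wwwwwwwwwwwwobbbbbbbbbbbbbbbbbbbbbbbbbbbb.ooooooooooooo
222 wwwwwwwwwwwobbbbbbbbbbbbbbbbbbbbbbbbbbbbbbb.ooooooooooo
226 wwwwwwwwwwwbbbbbbbbbbbbbbbbbbbbbbbbbbbbbbbboooooooooooo
230 wwwwwwwwwwwrbbbbbbbbbbbbbbbbbbbbbbbbbbbbbbboooooooooooo
234 wwwwwwwwwwwwwwrrr.....................rrrrooooooooooooo
238 wwwwwwwwwwwwwwrrr.....................rrrrooooooooooooo
242 wwwwwwwwwwwwwwrr
[... 519 characters left out ...]

278 ..............rrro....................rrro.............
282 ..............rrrrrrrrrrrrrrrrrrrrrrrrrrro.............
286 ..............rrrrrrrrrrrrrrrrrrrrrrrrrrro.............
290 .......................................................
294 .......................................................
298 .......................................................
[593.18791495 -31.49341142 317.64596062] [ 0.19097443 -0.67451533  1.4939464 ] 43.62420380572165
((486.6771240234375, -265.4230041503906), (15.496599197387695, 133.3986053466797), 75.64323425292969) (417, 222, 21, 57)
((504.3799133300781, -392.4383544921875), (132.02377319335938, 16.41858673095703), 14.566911697387695) (473, 216, 21, 57)
```

Brushes D and A are standing in compartments 1 and 2. Next is brush B at (487,-265).

Run:
```python
from h import *
go(582,-288,122,75.7)
```

```text
pos [592.7 -31.5 315.8] ang 97.95 -> yaw 4.45 lin [-1.325 -6.28   4.846]
```

Request:
jog_arm:
  commands:
    - {"grip":0.6,"linear":[0,0,0],"yaw":1}
    - {"grip":0.6,"linear":[0,0,0],"yaw":1}
    - {"grip":0.6,"linear":[0,0,0],"yaw":1}
    - {"grip":0.6,"linear":[0,0,0],"yaw":1}
    - {"grip":0.6,"linear":[-0.1,-0.6,0],"yaw":0.45}
    - {"grip":0.6,"linear":[-0.2,-0.9,0],"yaw":0}
    - {"grip":0.6,"linear":[-0.2,-0.9,0],"yaw":0}
    - {"grip":0.6,"linear":[-0.2,-0.9,0],"yaw":0}

```text
time: 34.8
ee_pos: [586.5, -169.6, 314.0]
ee_rot: [-0.001, 0.125, 0.992, -0.0]
ft_force: [0.9, 0.3, -0.5]
opening: 52.3
gripper_force: 0.0
```

Request:
jog_arm:
  commands:
    - {"grip":0.6,"linear":[-0.2,-0.9,0.5],"yaw":0}
    - {"grip":0.6,"linear":[-0.2,-0.9,0.8],"yaw":0}
    - {"grip":0.6,"linear":[-0.2,-0.8,0.9],"yaw":0}
    - {"grip":0.6,"linear":[0,-0.38,0.9],"yaw":0}
    - {"grip":0.6,"linear":[0,0,0.9],"yaw":0}
    - {"grip":0.6,"linear":[0,0,0.85],"yaw":0}
    - {"grip":0.6,"linear":[0,0,0],"yaw":0}
    - {"grip":0.6,"linear":[0,0,0],"yaw":0}

```text
time: 35.8
ee_pos: [581.4, -289.1, 122.0]
ee_rot: [0.0, 0.125, 0.992, -0.001]
ft_force: [-0.1, 0.4, -0.1]
opening: 52.2
gripper_force: 0.0
```

Run:
```python
from h import *
grasp(103,"pics/w20.png",box=(240,0,400,255))
```

```text
[ 485.3 -266.5] 165.6 [ 15.9 133.7]
bristle box 308 237 24 17 tip [[ 596.8 -294.2]]
pos [ 582.  -289.   122.6] ang 75.68 -> yaw 0.02 lin [-0.093 -0.056  2.916]
target [ 585.1 -292.1] foot [ 419.9 -249.7] tip expect narrow/broad [ 597.2 -295.2] [ 604. -297.]
```

Request:
jog_arm:
  commands:
    - {"grip":0.6,"linear":[-0.09,-0.06,0.6],"yaw":0}
    - {"grip":0.6,"linear":[0,0,0.8],"yaw":0}
    - {"grip":0.6,"linear":[0,0,0.8],"yaw":0}
    - {"grip":0.6,"linear":[0,0,0.5],"yaw":0}
    - {"grip":0.6,"linear":[0,0,0.2],"yaw":0}
    - {"grip":0.6,"linear":[0,0,0],"yaw":0}
    - {"grip":0.6,"linear":[0,0,0],"yaw":0}

```text
time: 36.72
ee_pos: [585.4, -291.4, 6.3]
ee_rot: [0.001, 0.124, 0.992, -0.0]
ft_force: [0.0, -0.0, 0.2]
opening: 51.9
gripper_force: 0.0
```

Request:
jog_arm:
  commands:
    - {"grip":0,"linear":[0,0,0],"yaw":0}
    - {"grip":0,"linear":[0,0,0],"yaw":0}
    - {"grip":0,"linear":[0,0,0],"yaw":0}
    - {"grip":0,"linear":[0,0,0],"yaw":0}
    - {"grip":0,"linear":[0,0,0],"yaw":0}
    - {"grip":0,"linear":[0,0,0],"yaw":0}
  squeeze: 3

```text
time: 37.48
ee_pos: [584.5, -290.9, 5.0]
ee_rot: [0.0, 0.124, 0.992, 0.0]
ft_force: [-0.1, 0.2, 0.4]
opening: 19.9
gripper_force: 3.0
```

Request:
jog_arm:
  commands:
    - {"grip":0,"linear":[0.07,0,-0.76],"yaw":0}
    - {"grip":0,"linear":[0.2,0,-0.74],"yaw":0}
    - {"grip":0,"linear":[0.32,0,-0.69],"yaw":0}
    - {"grip":0,"linear":[0.44,0,-0.63],"yaw":0}
    - {"grip":0,"linear":[0.54,0,-0.54],"yaw":0}
    - {"grip":0,"linear":[0.4,0,-0.44],"yaw":0}
    - {"grip":0,"linear":[0.2,0,-0.4],"yaw":0}
    - {"grip":0,"linear":[0,0,0],"yaw":0}

```text
time: 38.48
ee_pos: [501.1, -269.8, 174.3]
ee_rot: [0.002, 0.124, 0.992, 0.0]
ft_force: [1.0, 0.1, -0.4]
opening: 19.8
gripper_force: 3.0
```

Request:
jog_arm:
  commands:
    - {"grip":0,"linear":[0,0,-1],"yaw":0}
    - {"grip":0,"linear":[0,0,-0.7],"yaw":0}
    - {"grip":0,"linear":[0,0,-0.5],"yaw":0}
    - {"grip":0,"linear":[0,0,-0.3],"yaw":0}
    - {"grip":0,"linear":[0,0,0],"yaw":0}

```text
time: 39.1
ee_pos: [500.8, -269.6, 272.9]
ee_rot: [0.0, 0.124, 0.992, -0.0]
ft_force: [-0.5, -0.1, -1.1]
opening: 19.7
gripper_force: 3.0
```

Run:
```python
from h import *
im=look("pics/w21.png",R=170); go(700,-55,310,98)
rows(im,c0=285,c1=360,r0=60,r1=262)
```

```text
foot px 322.0 155 t 39.15 [ 500.4 -269.3  272.2] [0.3 1.  0.6] 19.5
roots [308.12   2.72] foot toolx 62.9 up -158.1 tilt below horizontal 68.3
axis +2.4
pos [ 500.4 -269.3  272.2] ang 75.72 -> yaw -4.46 lin [-5.687  4.611 -0.946]
60 oooooooorrrrrrrrrrrrrrrrrrrrrrrrrrrrrrrrrrrrrrrrrrrrrrrrrrrrrrrrrrrrrrrrrrr
64 ooooooooorrrrrrrrrrrrrrrrrrrrrrrrrrrrrrrrrrrrrrrrrrrrrrrrrrrrrrrrrrrrrrrrrr
68 oooooooooorrrrrrrrrrrrrrrrrrrrrrrrrrrrrrrrrrrrrrrrrrrrrrrrrrrrrrrrrrrrrrrrr
72 ooooooooooorrrrrrrrrrrrrrrrrrrrrrrrrrrrrrrrrrrrrrrrrrrrrrrrrrrrrrrrrrrrrrrr
76 oooooooooooorrrrrrrrrrrrrrrrrrrrrrrrrrrrrrrrrrrrrrrrrrrrrrrrrrrrrrrrrrrrrrr
80 ooooooooooooorrrrrrrrrrrrrrrrrrrrrrrrrrrrrrrrrrrrrrrrrrrrrrrrrrrrrrrrrrrrrr
84 oooooooooooooorrrrrrrrrrrrrrrrrrrrrrrrrrrrrrrrrrrrrrrrrrrrrrrrrrrrrrrrrrrrr
88 ooooooooooooooorrrrrrrrrrrrrrrrrrrrrrrrrrrrrrrrrrrrrrrrrrrrrrrrrrrrrrrrrrrr
92 oooooooooooooorrrrrrrrrrrrrrrrrrrrrrrrrrrrrrrrrrrrrrrrrrrrrrrrrrrrrrrrrrrrr
96 oooooooooooooorrrrrrrrrrrrrrrrrrrrrrrrrrrrrrrrrrrrrrrrrrrrrrrrrrrrrrrrrrrrr
100 ooooooooooooorrrrrrrrrrrrrrrrrrrrrrrrrrrrrrrrrrrrrrrrrrrrrrrrrrrrrrrrrrrrrr

[... 2499 characters left out ...]
rrrrrrrrrrbbbbbbbbbbbbbbbbbbbbbbbb.rrrrrrrrrrrrrrrrrrrrrrrrr
232 rrrrrrrrrrrrrrrrrrrrrrrrobbbbbbbbbbbbbbbbbbbbbbbbbrrrrrrrrrrrrrrrrrrrrrrrrr
236 rrrrrrrrrrrrrrrrrrrrrrrrobbbbbbbbbbbbbbbbbbbbbbbbbrrrrrrrrrrrrrrrrrrrrrrrrr
240 rrrrrrrrrrrrrrrrrrrrrrrrbbbbbbbbbbbbbbbbbbbbbbbbbborrrrrrrrrrrrrrrrrrrrrrrr
244 rrrrrrrrrrrrrrrrrrrrrrrrbbbbbbbbbbbbbbbbbbbbbbbbbb.rrrrrrrrrrrrrrrrrrrrrrrr
248 rrrrrrrrrrrrrrrrrrrrrro.............................rrrrrrrrrrrrrrrrrrrrrrr
252 rrrrrrrrrrrrrrrrrrrrrro..............................rrrrrrrrrrrrrrrrrrrrrr
256 rrrrrrrrrrrrrrrrrrrrro...............................rrrrrrrrrrrrrrrrrrrrrr
260 rrrrrrrrrrrrrrrrrrrrro...............................rrrrrrrrrrrrrrrrrrrrrr
```

Request:
jog_arm:
  commands:
    - {"grip":0,"linear":[0,0,-0.4],"yaw":-1}
    - {"grip":0,"linear":[0,0,-0.4],"yaw":-1}
    - {"grip":0,"linear":[0,0,-0.2],"yaw":-1}
    - {"grip":0,"linear":[0,0,0],"yaw":-1}
    - {"grip":0,"linear":[-0.2,0.2,0],"yaw":-0.46}
    - {"grip":0,"linear":[-0.4,0.5,0],"yaw":0}
    - {"grip":0,"linear":[-0.7,0.7,0],"yaw":0}
    - {"grip":0,"linear":[-0.9,0.7,0],"yaw":0}

```text
time: 40.15
ee_pos: [576.7, -172.7, 312.3]
ee_rot: [-0.0, -0.07, 0.998, 0.001]
ft_force: [0.6, 0.5, -1.1]
opening: 19.9
gripper_force: 3.0
```

Request:
jog_arm:
  commands:
    - {"grip":0,"linear":[-0.9,0.7,0],"yaw":0}
    - {"grip":0,"linear":[-0.9,0.7,0],"yaw":0}
    - {"grip":0,"linear":[-0.9,0.6,0],"yaw":0}
    - {"grip":0,"linear":[-0.8,0.4,0],"yaw":0}
    - {"grip":0,"linear":[0,0.1,0],"yaw":0}
    - {"grip":0,"linear":[0,0,0],"yaw":0}
    - {"grip":0,"linear":[0,0,0],"yaw":0}

```text
time: 41.02
ee_pos: [700.1, -57.1, 313.3]
ee_rot: [0.0, -0.069, 0.998, -0.0]
ft_force: [-0.5, 0.1, -1.7]
opening: 19.9
gripper_force: 3.0
```

Run:
```python
from h import *
im=look("pics/w22.png",R=170); c=np.array([609,-28.7])+17*np.array([.990,.139]); print(c); go(*c,290,98)
```

```text
foot px 322.0 177 t 41.075 [700.1 -57.2 313.5] [-0.  -0.   0.4] 20.1
roots [319.41   2.56] foot toolx 42.8 up -164.7 tilt below horizontal 75.4
axis +2.4
[625.83  -26.337]
pos [700.1 -57.2 313.5] ang 97.89 -> yaw -0.02 lin [1.732 1.022 0.588]
```

Request:
jog_arm:
  commands:
    - {"grip":0,"linear":[-0.2,0,0],"yaw":0}
    - {"grip":0,"linear":[-0.4,0,0],"yaw":0}
    - {"grip":0,"linear":[0.9,0,0],"yaw":0}
    - {"grip":0,"linear":[0.6,0,0],"yaw":0}
    - {"grip":0,"linear":[0.4,0,0],"yaw":0}
    - {"grip":0,"linear":[0.2,0,0],"yaw":0}
    - {"grip":0,"linear":[0,0,0],"yaw":0}
    - {"grip":0,"linear":[0,0,0],"yaw":0}

```text
time: 42.08
ee_pos: [642.0, -63.8, 312.9]
ee_rot: [0.0, -0.07, 0.998, 0.0]
ft_force: [-0.4, -0.7, -0.1]
opening: 19.8
gripper_force: 3.0
```

Run:
```python
from h import *
im=look("pics/w23.png",R=170); go(625.8,-26.5,290,98)
```

```text
foot px 321.5 217 t 42.125 [642.  -63.9 312.7] [-0.2  0.4 -1.2] 20.0
roots [334.38   2.55] foot toolx 4.1 up -170.1 tilt below horizontal 88.6
axis +2.4
pos [642.  -63.9 312.7] ang 98.03 -> yaw 0.01 lin [0.27  0.981 0.568]
```

Vertical at 91°. I'll move gently over compartment 3, allowing 2–3 mm for the lean, and start down.

Request:
jog_arm:
  commands:
    - {"grip":0,"linear":[0.03,0.1,0],"yaw":0}
    - {"grip":0,"linear":[0.07,0.2,0],"yaw":0}
    - {"grip":0,"linear":[0.08,0.25,0],"yaw":0}
    - {"grip":0,"linear":[0.08,0.22,0],"yaw":0}
    - {"grip":0,"linear":[0.05,0.15,0.2],"yaw":0}
    - {"grip":0,"linear":[0.01,0.06,0.2],"yaw":0}
    - {"grip":0,"linear":[0,0,0.2],"yaw":0}
    - {"grip":0,"linear":[0,0,0],"yaw":0}

```text
time: 43.12
ee_pos: [622.8, -27.4, 287.8]
ee_rot: [-0.001, -0.07, 0.998, -0.0]
ft_force: [-0.0, -0.1, -1.4]
opening: 19.4
gripper_force: 3.0
```

Request:
jog_arm:
  commands:
    - {"grip":0,"linear":[0,0,0.2],"yaw":0}
    - {"grip":0,"linear":[0,0,0.2],"yaw":0}
    - {"grip":0,"linear":[0,0,0.2],"yaw":0}
    - {"grip":0,"linear":[0,0,0],"yaw":0}
    - {"grip":0,"linear":[0,0,0],"yaw":0}

```text
time: 43.75
ee_pos: [623.4, -27.1, 265.1]
ee_rot: [0.0, -0.07, 0.998, 0.0]
ft_force: [0.2, -0.0, -0.1]
opening: 19.9
gripper_force: 3.0
```

Run:
```python
from h import *
im=robot.snapshot("wrist"); cv2.imwrite("pics/w24.png",im); rows(im,c0=290,c1=355,r0=200,r1=290); s=robot.sense(); print(s["ee_pos"],s["ft_force"],s["opening"])
```

```text
200 wwwwwwwwwwwwr.bbbbbbbbbbbbbbbbbbbbbbbbbbbbbbbbbbbbb.ooooooooooooo
204 wwwwwwwwwwwwbbbbbbbbbbbbbbbbbbbbbbbbbbbbbbbbbbbbbbbb.oooooooooooo
208 wwwwwwwwwwwwbbbbbbbbbbbbbbbbbbbbbbbbbbbbbbbbbbbbbbbb.oooooooooooo
212 wwwwwwwwwwwwrbbbbbbbbbbbbbbbbbbbbbbbbbbbbbbbbbbbbbb.ooooooooooooo
216 wwwwwwwwwwwwwwwwrrrr...ooo..bbbbbbbbb..ooo..orrrroooooooooooooooo
220 wwwwwwwwwwwwwwwwrrrr....bbbbbbbbbbbbbbbb.....oooooooooooooooooooo
224 wwwwwwwwwwwwwwwwrrrr....bbbbbbbbbbbbbbbbb....oooooooooooooooooooo
228 wwwwwwwwwwwwwwwwrrrr...bbbbbbbbbb.bbbbbbb....oooooooooooooooooooo
232 wwwwwwwwwwwwwwwwrrrr...bbbbbbbbbbbbbbbbbb...orrrroooooooooooooooo
236 wwwwwwwwwwwwwwwwrrrr..bbbbbbbbbbbbb.bbbbbb...rrrroooooooooooooooo
240 wwwwwwwwwwwwwwwwrrrrrrbbbbbbbbbbbbbbbbbbbb.rrrrrroooooooooooooooo
244 wwwwwwwwwwwwwwwwrrrrrrbbbbbbbbbbbbbbbbbbbbbrrrrrroooooooooooooooo
248 wwwwwwwwwwwwwwwwwrrr.bbbbbbbbbbbbbb.bbb..bb.orrrroooooooooooooooo
252 wwwwwwwwwwwwwwwwwrrrobbbbbbbbbbbbbbb.bbbbbb.orrrroooooooooooooooo
256 wwwwwwwwwwwwwwwwrrrrobbbbbbbbbbbbbbb.b.bbbbborrrrwwwwwwwwwwwwwwww
260 ................rrrrbbbbbbbbbbbbbbbbbbbbb..b.rrrr................
264 ................rrwrbbbbbbbbbbbbbbbbbbbbbbbbbrrrr................
268 ................rro............................rr................
272 ................oo.............................oo................
276 ................oo..............................o................
280 .................................................................
284 .................................................................
288 .................................................................
[623.45606746 -27.1427877  265.30179546] [0.19488414 0.47882651 0.52552722] 19.870501051580334
```

Request:
jog_arm:
  commands:
    - {"grip":0,"linear":[0,0,0.4],"yaw":0}
    - {"grip":0,"linear":[0,0,0.4],"yaw":0}
    - {"grip":0,"linear":[0,0,0.4],"yaw":0}
    - {"grip":0,"linear":[0,0,0.3],"yaw":0}
    - {"grip":0,"linear":[0,0,0.2],"yaw":0}
    - {"grip":0,"linear":[0,0,0],"yaw":0}

```text
time: 44.55
ee_pos: [623.0, -27.1, 196.3]
ee_rot: [-0.0, -0.07, 0.998, -0.0]
ft_force: [0.9, 0.6, -0.7]
opening: 20.1
gripper_force: 3.0
```

Request:
jog_arm:
  commands:
    - {"grip":0.5,"linear":[0,0,0],"yaw":0}
    - {"grip":0.5,"linear":[0,0,0],"yaw":0}
    - {"grip":0.5,"linear":[0,0,0],"yaw":0}
    - {"grip":0.5,"linear":[0,0,0],"yaw":0}
    - {"grip":0.5,"linear":[0,0,-0.8],"yaw":0}
    - {"grip":0.5,"linear":[0,0,-0.9],"yaw":0}
    - {"grip":0.5,"linear":[0,0,-0.9],"yaw":0}
    - {"grip":0.5,"linear":[0,0,-0.4],"yaw":0}

```text
time: 45.55
ee_pos: [624.0, -27.3, 319.3]
ee_rot: [0.002, -0.07, 0.998, -0.0]
ft_force: [0.9, 0.9, -0.9]
opening: 43.3
gripper_force: 0.0
```

Run:
```python
from h import *
im=robot.snapshot("wrist"); cv2.imwrite("pics/w25.png",im); rows(im,c0=295,c1=350,r0=170,r1=290)
im=robot.snapshot("top"); cv2.imwrite("pics/t25.png",im); h=cv2.cvtColor(im,cv2.COLOR_BGR2HSV).astype(int)
k=roi(im.shape,375,185,530,300)&(h[...,0]>9)&(h[...,0]<28)&(h[...,1]>75)&(h[...,2]>80)
for c in cv2.findContours(k.astype(np.uint8),cv2.RETR_EXTERNAL,cv2.CHAIN_APPROX_NONE)[0]:
    if cv2.contourArea(c)>150: w=cast("top",c[:,0,:],10).astype(np.float32); print(cv2.minAreaRect(w),cv2.boundingRect(c))
u=np.array([.968,.251]); t=np.array([504.5,-393])+100*u; print(t); go(*t,122,104.6); print(robot.sense()["joint_pos"].round(2))
```

```text
170 wwwwwwwwwwwwwrrwbbbbbbbbbbbbbbbbbbbbbbbbbrooooooooooooo
174 wwwwwwwwwwwwwrrwbbbbbbbbbbbbbbbbbbbbbbbbboooooooooooooo
178 wwwwwwwwwwwwwrrro....bb.b.....b........oooooooooooooooo
182 wwwwwwwwwwwwwrro.........................oooooooooooooo
186 wwwwwwwwwwwwwo.bbbbbbbbbbbbbbbbbbbbbbbbbbb.oooooooooooo
190 wwwwwwwwwwwrbbbbbbbbbbbbbbbbbbbbbbbbbbbbbbbbooooooooooo
194 wwwwwwwwwwwbbbbbbbbbbbbbbbbbbbbbbbbbbbbbbbbbooooooooooo
198 wwwwwwwwwwwrbbbbbbbbbbbbbbbbbbbbbbbbbbbbbbb.ooooooooooo
202 wwwwwwwwwwwwwrrrrrrrrrrrrrrrrrrrrrrrrrrrrrroooooooooooo
206 wwwwwwwwwwwwwrrrr..oo.bbbbbbbbbbbb.o..orrrooooooooooooo
210 wwwwwwwwwwwwwwrrr..oobbbbbbbbbbbbb.o...oooooooooooooooo
214 wwwwwwwwwwwwwwrrr...bbbbbbbbbbbbbbb....oooooooooooooooo
218 wwwwwwwwwwwwwwrrr...bbbbbbbbbbbbbbb....oooooooooooooooo
222 wwwwwwwwwwwwwwrrr.....................orrrooooooooooooo
226 wwwwwwwwwwwwwwrrrro...................rrrrooooooooooooo
230 wwwwwwwwwwwwwwrrro....................orrrooooooooooooo
234 wwwwwwwwwwwwwwrwobbbbbbbbbbbbbbbbbbbbbb.rrooooooooooooo
238 wwwwwwwwwwwwwwrrbbbbbbbbbbbbbbbbbbbbbbbbrrooooooooooooo
242 wwwwwwwwwwwwwwrw
[... 253 characters left out ...]
rrrrrrrrrrrrr.............
262 .......................................................
266 .......................................................
270 .......................................................
274 .......................................................
278 .......................................................
282 .......................................................
286 .......................................................
((504.4317321777344, -392.584228515625), (132.01068115234375, 16.680164337158203), 14.29448413848877) (473, 216, 21, 57)
[ 601.3 -367.9]
pos [624.  -27.3 318.5] ang 98.0 -> yaw -1.32 lin [ 2.695 -8.096  4.912]
[-0.44  0.26  0.55  1.38 -0.13  1.54  1.81]
```

Three brushes are standing. Next is brush C.

Request:
jog_arm:
  commands:
    - {"grip":0.6,"linear":[0.1,-0.4,0],"yaw":-0.7}
    - {"grip":0.6,"linear":[0.3,-0.8,0],"yaw":-0.62}
    - {"grip":0.6,"linear":[0.3,-0.9,0],"yaw":0}
    - {"grip":0.6,"linear":[0.3,-0.9,0],"yaw":0}
    - {"grip":0.6,"linear":[0.3,-0.9,0],"yaw":0}
    - {"grip":0.6,"linear":[0.3,-0.9,0],"yaw":0}
    - {"grip":0.6,"linear":[0.3,-0.9,0.4],"yaw":0}
    - {"grip":0.6,"linear":[0.3,-0.9,0.6],"yaw":0}

```text
time: 46.65
ee_pos: [600.6, -305.4, 275.0]
ee_rot: [-0.0, -0.127, 0.992, 0.0]
ft_force: [0.5, -0.3, 0.5]
opening: 52.3
gripper_force: 0.0
```

Request:
jog_arm:
  commands:
    - {"grip":0.6,"linear":[0.3,-0.9,0.9],"yaw":0}
    - {"grip":0.6,"linear":[0.2,-0.6,0.9],"yaw":0}
    - {"grip":0.6,"linear":[0,0,0.9],"yaw":0}
    - {"grip":0.6,"linear":[0,0,0.9],"yaw":0}
    - {"grip":0.6,"linear":[0,0,0.3],"yaw":0}
    - {"grip":0.6,"linear":[0,0,0],"yaw":0}
    - {"grip":0.6,"linear":[0,0,0],"yaw":0}

```text
time: 47.52
ee_pos: [597.5, -368.1, 122.5]
ee_rot: [0.001, -0.127, 0.992, -0.001]
ft_force: [-1.2, -0.4, 0.6]
opening: 52.5
gripper_force: 0.0
```

Run:
```python
from h import *
grasp(107.5,"pics/w26.png",box=(240,0,420,255)); print(robot.sense()["joint_pos"].round(2))
```

```text
[ 503.1 -393.7] 14.3 [ 15.8 134.1]
bristle box 306 238 30 17 tip [[ 614.6 -364.2]]
pos [ 597.6 -368.2  122.8] ang 104.62 -> yaw 0.06 lin [-0.24  -0.035  2.92 ]
target [ 607.3 -367.1] foot [ 437.7 -410.4] tip expect narrow/broad [ 615.  -365.2] [ 621.8 -363.4]
[ 0.07  0.54  0.62  1.45 -0.33  1.25  2.56]
```

Request:
jog_arm:
  commands:
    - {"grip":0.6,"linear":[-0.24,-0.04,0.6],"yaw":0.06}
    - {"grip":0.6,"linear":[0,0,0.8],"yaw":0}
    - {"grip":0.6,"linear":[0,0,0.8],"yaw":0}
    - {"grip":0.6,"linear":[0,0,0.5],"yaw":0}
    - {"grip":0.6,"linear":[0,0,0.2],"yaw":0}
    - {"grip":0.6,"linear":[0,0,0],"yaw":0}
    - {"grip":0.6,"linear":[0,0,0],"yaw":0}

```text
time: 48.45
ee_pos: [607.4, -367.3, 6.4]
ee_rot: [0.001, -0.125, 0.992, -0.001]
ft_force: [-0.2, 0.1, -0.6]
opening: 52.1
gripper_force: 0.0
```

Request:
jog_arm:
  commands:
    - {"grip":0,"linear":[0,0,0],"yaw":0}
    - {"grip":0,"linear":[0,0,0],"yaw":0}
    - {"grip":0,"linear":[0,0,0],"yaw":0}
    - {"grip":0,"linear":[0,0,0],"yaw":0}
    - {"grip":0,"linear":[0,0,0],"yaw":0}
    - {"grip":0,"linear":[0,0,0],"yaw":0}
  squeeze: 3

```text
time: 49.2
ee_pos: [606.5, -366.7, 5.0]
ee_rot: [0.0, -0.125, 0.992, -0.0]
ft_force: [0.5, 0.0, 0.7]
opening: 25.8
gripper_force: 3.0
```

Request:
jog_arm:
  commands:
    - {"grip":0,"linear":[0,0,-0.8],"yaw":0}
    - {"grip":0,"linear":[0,0,-0.8],"yaw":0}
    - {"grip":0,"linear":[0,0,-0.7],"yaw":0}
    - {"grip":0,"linear":[0,0,-0.5],"yaw":0}
    - {"grip":0,"linear":[0,0,-0.2],"yaw":0}
    - {"grip":0,"linear":[0,0,0],"yaw":0}

```text
time: 49.95
ee_pos: [606.6, -366.6, 124.9]
ee_rot: [0.0, -0.125, 0.992, 0.0]
ft_force: [0.5, 0.2, -0.0]
opening: 26.2
gripper_force: 3.0
```

Request:
jog_arm:
  commands:
    - {"grip":0,"linear":[0,0,-1],"yaw":0.4}
    - {"grip":0,"linear":[0,0,-1],"yaw":0.5}
    - {"grip":0,"linear":[0,0,-0.8],"yaw":0.42}
    - {"grip":0,"linear":[0,0,-0.6],"yaw":0}
    - {"grip":0,"linear":[0,0,-0.3],"yaw":0}
    - {"grip":0,"linear":[0,0,0],"yaw":0}

```text
time: 50.7
ee_pos: [606.5, -366.7, 272.5]
ee_rot: [-0.0, -0.067, 0.998, 0.0]
ft_force: [0.4, 0.4, -1.2]
opening: 26.0
gripper_force: 3.0
```

Run:
```python
from h import *
im=look("pics/w27.png",R=175); go(725,-55,310,98); print(robot.sense()["joint_pos"].round(2))
rows(im,c0=290,c1=355,r0=0,r1=262)
```

```text
foot px 321.5 187 t 50.75 [ 606.2 -366.4  271.6] [-0.1 -0.8 -0.9] 25.9
roots [329.12  -2.48] foot toolx 32.8 up -172.0 tilt below horizontal 79.2
axis +2.3
pos [ 606.2 -366.4  271.6] ang 97.71 -> yaw -0.06 lin [-4.025  7.296 -0.961]
[ 0.07  0.49  0.68  1.22 -0.3   1.52  2.4 ]
0 rrrrrrrrrrrrrrrrrrrrrrrrrrrrrrrrrrrrrrrrrrrrrrrrrrrrwoooooooooooo
4 rrrrrrrrrrrrrrrrrrrrrrrrrrrrrrrrrrrrrrrrrrrrrrrrrrrrrrwwooooooooo
8 rrrrrrrrrrrrrrrrrrrrrrrrrrrrrrrrrrrrrrrrrrrrrrrrrrrrrrrrrwwoooooo
12 rrrrrrrrrrrrrrrrrrrrrrrrrrrrrrrrrrrrrrrrrrrrrrrrrrrrrrrrrrrrrwwoo
16 rrrrrrrrrrrrrrrrrrrrrrrrrrrrrrrrrrrrrrrrrrrrrrrrrrrrrrrrrrrrrrrrr
20 rrrrrrrrrrrrrrrrrrrrrrrrrrrrrrrrrrrrrrrrrrrrrrrrrrrrrrrrrrrrrrrrr
24 rrrrrrrrrrrrrrrrrrrrrrrrrrrrrrrrrrrrrrrrrrrrrrrrrrrrrrrrrrrrrrrrr
28 rrrrrrrrrrrrrrrrrrrrrrrrrrrrrrrrrrrrrrrrrrrrrrrrrrrrrrrrrrrrrrrrr
32 rrrrrrrrrrrrrrrrrrrrrrrrrrrrrrrrrrrrrrrrrrrrrrrrrrrrrrrrrrrrrrrrr
36 rrrrrrrrrrrrrrrrrrrrrrrrrrrrrrrrrrrrrrrrrrrrrrrrrrrrrrrrrrrrrrrrr
40 rrrrrrrrrrrrrrrrrrrrrrrrrrrrrrrrrrrrrrrrrrrrrrrrrrrrrrrrrrrrrrrrr
44 rrrrrrrrrrrrrrrrrrrrrrrrrrrrrrrrrrrrrrrrrrrrrrrrrrrrrrrrrrrrrrrr
[... 3068 characters left out ...]

224 rrrrrrrrrrrrrrrrrrrrrrbbbbbbbbbbbbbb.bbb..brrrrrrrrrrrrrrrrrrrrrr
228 rrrrrrrrrrrrrrrrrrrrrbbbbbbbbbbbbbbbbbbbbbborrrrrrrrrrrrrrrrrrrrr
232 rrrrrrrrrrrrrrrrrrrrrbbbbbbbbbbbbbbbbbbbbbb.rrrrrrrrrrrrrrrrrrrrr
236 rrrrrrrrrrrrrrrrrrrrrbbbbbbbbbbbbbbbbbbb.b..rrrrrrrrrrrrrrrrrrrrr
240 rrrrrrrrrrrrrrrrrrrrbbbbbbbbbbbbbbbbbbbbbbbbrrrrrrrrrrrrrrrrrrrrr
244 rrrrrrrrrrrrrrrrrrrrbbbbbbbbbbbbbbbbbbbbbbbb.rrrrrrrrrrrrrrrrrrrr
248 rrrrrrrrrrrrrrrrrrrrbbbbbbbbbbbbbbbbbbbbb.b..rrrrrrrrrrrrrrrrrrrr
252 rrrrrrrrrrrrrrrrrrrobbbbbbbbbbbbbbbbbbbbbbbbbrrro........oooooooo
256 rrrrrrrrrrrrro...............................................oooo
260 rrrrrrrrrrrro........................................bb........oo
```

Request:
jog_arm:
  commands:
    - {"grip":0,"linear":[0,0.2,-0.5],"yaw":0}
    - {"grip":0,"linear":[-0.1,0.5,-0.46],"yaw":0}
    - {"grip":0,"linear":[-0.25,0.8,0],"yaw":0}
    - {"grip":0,"linear":[-0.35,0.9,0],"yaw":0}
    - {"grip":0,"linear":[-0.45,0.9,0],"yaw":0}
    - {"grip":0,"linear":[-0.5,0.9,0],"yaw":0}
    - {"grip":0,"linear":[-0.55,0.9,0],"yaw":0}
    - {"grip":0,"linear":[-0.6,0.9,0],"yaw":0}

```text
time: 51.75
ee_pos: [685.8, -110.6, 313.3]
ee_rot: [0.001, -0.068, 0.998, 0.0]
ft_force: [-0.3, -0.4, 0.6]
opening: 25.4
gripper_force: 3.0
```

Request:
jog_arm:
  commands:
    - {"grip":0,"linear":[-0.6,0.7,0],"yaw":0}
    - {"grip":0,"linear":[-0.6,0.4,0],"yaw":0}
    - {"grip":0,"linear":[0,0.2,0],"yaw":0}
    - {"grip":0,"linear":[0,0,0],"yaw":0}
    - {"grip":0,"linear":[0,0,0],"yaw":0}

```text
time: 52.38
ee_pos: [725.1, -57.2, 312.3]
ee_rot: [0.0, -0.066, 0.998, -0.0]
ft_force: [-0.5, -0.2, -0.2]
opening: 25.8
gripper_force: 3.0
```

Run:
```python
from h import *
im=look("pics/w28.png",R=175); c=np.array([609,-28.7])+51*np.array([.990,.139]); print(c); go(*c,290,98)
```

```text
foot px 320.1 198 t 52.425 [725.1 -57.3 312.3] [-0.  -0.3 -1.1] 25.3
roots [333.4   -2.62] foot toolx 22.1 up -173.7 tilt below horizontal 82.8
axis +2.3
[659.49  -21.611]
pos [725.1 -57.3 312.3] ang 97.59 -> yaw -0.08 lin [1.501 1.112 0.557]
```

Request:
jog_arm:
  commands:
    - {"grip":0,"linear":[-0.15,0,0],"yaw":-0.08}
    - {"grip":0,"linear":[0.7,0,0],"yaw":0}
    - {"grip":0,"linear":[0.4,0,0],"yaw":0}
    - {"grip":0,"linear":[0.25,0,0],"yaw":0}
    - {"grip":0,"linear":[0.1,0,0],"yaw":0}
    - {"grip":0,"linear":[0,0,0],"yaw":0}
    - {"grip":0,"linear":[0,0,0],"yaw":0}

```text
time: 53.3
ee_pos: [674.8, -62.9, 311.2]
ee_rot: [0.0, -0.071, 0.997, -0.0]
ft_force: [-0.6, 0.3, -1.0]
opening: 25.8
gripper_force: 3.0
```

Run:
```python
from h import *
im=look("pics/w29.png",R=175); go(659.5,-21.8,290,98)
```

```text
foot px 322.0 217 t 53.35 [674.7 -63.  311.1] [ 0.  0. -1.] 25.8
roots [339.46  -2.56] foot toolx 3.1 up -175.1 tilt below horizontal 89.0
axis +2.3
pos [674.7 -63.  311.1] ang 98.13 -> yaw 0.03 lin [0.234 1.073 0.528]
```

Request:
jog_arm:
  commands:
    - {"grip":0,"linear":[0.03,0.1,0],"yaw":0}
    - {"grip":0,"linear":[0.07,0.22,0],"yaw":0}
    - {"grip":0,"linear":[0.08,0.27,0],"yaw":0}
    - {"grip":0,"linear":[0.07,0.25,0],"yaw":0}
    - {"grip":0,"linear":[0.04,0.17,0.2],"yaw":0}
    - {"grip":0,"linear":[0.03,0.06,0.2],"yaw":0}
    - {"grip":0,"linear":[0,0,0.1],"yaw":0}
    - {"grip":0,"linear":[0,0,0],"yaw":0}

```text
time: 54.35
ee_pos: [655.4, -23.1, 290.7]
ee_rot: [-0.0, -0.07, 0.998, -0.0]
ft_force: [0.2, 0.3, -0.3]
opening: 25.8
gripper_force: 3.0
```

Request:
jog_arm:
  commands:
    - {"grip":0,"linear":[0,0,0.2],"yaw":0}
    - {"grip":0,"linear":[0,0,0.2],"yaw":0}
    - {"grip":0,"linear":[0,0,0.2],"yaw":0}
    - {"grip":0,"linear":[0,0,0],"yaw":0}
    - {"grip":0,"linear":[0,0,0],"yaw":0}

```text
time: 54.98
ee_pos: [655.7, -22.6, 267.5]
ee_rot: [0.0, -0.071, 0.997, -0.0]
ft_force: [0.4, 0.5, -0.8]
opening: 25.9
gripper_force: 3.0
```

Run:
```python
from h import *
im=robot.snapshot("wrist"); cv2.imwrite("pics/w30.png",im); rows(im,c0=290,c1=355,r0=200,r1=290); s=robot.sense(); print(s["ee_pos"],s["ft_force"],s["opening"])
```

```text
200 bbbbbbbbbbbbbbbbbbbbbbbbbbbbb................rrrrrooooooooooooooo
204 bbbbbbbbbbbbbbbbbbbbbbbbbbbbb.orrrrrrrrrrrrrrrrrrrooooooooooooooo
208 bbbbbbbbbbbbbbbbbbbbbbbbbbbborrrrrrrrrrrrrrrrrrrrrooooooooooooooo
212 wwwwwwwwwwwwwwwwwwwwwwwwwwrrrrrrrrrrrrrrrrrrrrrrrrooooooooooooooo
216 wwwwwwwwwwwwwwwwrrrr...ooooooooooooooooooo..orrrrrooooooooooooooo
220 wwwwwwwwwwwwwwwwrrrr...o.bbbbbbbbbbbbbbb.o...oooooooooooooooooooo
224 wwwwwwwwwwwwwwwwrrrro...bbbbbbbbbbbbbbbbb....oooooooooooooooooooo
228 wwwwwwwwwwwwwwwwrrrro...bbbbbbbbbbbbbbbbb....ooooooooooooowwwwwww
232 wwwwwwwwwwwwwwwwrrrro..bbbbbbbbbbbbb..bbb...orrrrwwwwwwwwwwwwwwww
236 ................rrrro..bbbbbbbbbbbbbbbbbbb...rrrro...............
240 ................rrrrrrrbbbbbbbbbbbbbbbbbbb.rrrrrro...............
244 ................rrrrrrbbbbbbbbbbbbbbbbbbbbbrrrrrro...............
248 ................ooooobbbbbbbbbbbbbbbbbbbbbb.ooooo................
252 .....................bbbbbbbbbbbbbbbb...bbb......................
256 .....................bbbbbbbbbbbbbb.bbb.b.bb.....................
260 ....................bbbbbbbbbbbbbbbbbbbbbb.b.....................
264 .....................bbbbbbbbbbbbbbbbbbbbbbb.....................
268 .................................................................
272 .................................................................
276 .................................................................
280 ...........o.....................................................
284 .................................................................
288 ...........bbbbbbbbbbbbbbbbbbbbbbbbbbbbbbbbbbbbbbbbbb............
[655.82367735 -22.66401167 267.7190431 ] [0.38385804 0.10410941 0.02226925] 26.112899901417325
```

Foot C is in hole 4. Brush B's top now looks leaned to the left, so I'll check after placing this one.

Request:
jog_arm:
  commands:
    - {"grip":0,"linear":[0,0,0.4],"yaw":0}
    - {"grip":0,"linear":[0,0,0.4],"yaw":0}
    - {"grip":0,"linear":[0,0,0.4],"yaw":0}
    - {"grip":0,"linear":[0,0,0.3],"yaw":0}
    - {"grip":0,"linear":[0,0,0.2],"yaw":0}
    - {"grip":0,"linear":[0,0,0],"yaw":0}

```text
time: 55.78
ee_pos: [655.3, -22.6, 198.7]
ee_rot: [-0.0, -0.071, 0.997, 0.0]
ft_force: [-0.6, -0.0, -0.7]
opening: 25.7
gripper_force: 3.0
```

Request:
jog_arm:
  commands:
    - {"grip":0.5,"linear":[0,0,0],"yaw":0}
    - {"grip":0.5,"linear":[0,0,0],"yaw":0}
    - {"grip":0.5,"linear":[0,0,0],"yaw":0}
    - {"grip":0.5,"linear":[0,0,0],"yaw":0}
    - {"grip":0.5,"linear":[0,0,-0.8],"yaw":0}
    - {"grip":0.5,"linear":[0,0,-0.9],"yaw":0}
    - {"grip":0.5,"linear":[0,0,-0.9],"yaw":0}
    - {"grip":0.5,"linear":[0,0,-0.4],"yaw":0}

```text
time: 56.78
ee_pos: [656.3, -23.0, 321.8]
ee_rot: [0.002, -0.071, 0.998, -0.0]
ft_force: [1.0, -0.3, -0.5]
opening: 43.5
gripper_force: 0.0
```

Run:
```python
from h import *
im=robot.snapshot("wrist"); cv2.imwrite("pics/w31.png",im); s=robot.snapshot("scene"); cv2.imwrite("pics/s31.png",s)
cv2.imwrite("pics/c31.png",np.hstack([cv2.resize(im[80:300,200:440],(400,367)),cv2.resize(s[150:400,190:440],(367,367))])); print(robot.sense()["ee_pos"])
```

```text
[656.35561991 -22.860895   320.97604443]
```

View pics/c31.png

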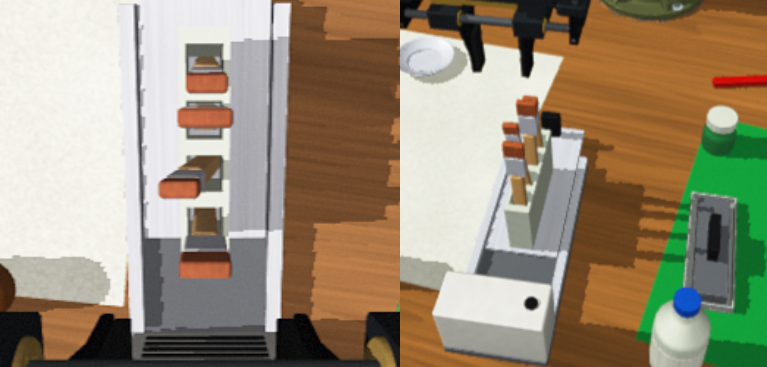

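The crop shows all four brushes in their compartments, bristles up. B leans only slightly, within its slack. Now I'll move to the tray grip.

Run:
```python
from h import *
go(467.4,-48.6,38,98)
m=robot.camera_model("wrist"); im=cv2.imread("pics/w31.png"); V=im.max(2); 
for y in range(0,140,6): 
    w=np.where(V[y,280:360]<60)[0]
    if len(w)>8: print(y,w[0]+280,w[-1]+280)
```

```text
pos [656.4 -22.9 321. ] ang 98.11 -> yaw 0.02 lin [4.767 0.02  7.074]
30 310 335
36 310 335
42 310 334
48 311 333
```

Request:
jog_arm:
  commands:
    - {"grip":0.8,"linear":[0.4,0,0],"yaw":0}
    - {"grip":0.8,"linear":[0.8,0,0],"yaw":0}
    - {"grip":0.8,"linear":[0.9,0,0],"yaw":0}
    - {"grip":0.8,"linear":[0.9,0,0],"yaw":0}
    - {"grip":0.8,"linear":[0.9,0,0],"yaw":0}
    - {"grip":0.8,"linear":[0.6,0,0],"yaw":0}
    - {"grip":0.8,"linear":[0.27,0,0],"yaw":0}
    - {"grip":0.8,"linear":[0,0,0],"yaw":0}

```text
time: 57.88
ee_pos: [466.5, -49.4, 318.8]
ee_rot: [-0.0, -0.071, 0.997, 0.0]
ft_force: [-0.6, 0.0, -0.5]
opening: 69.7
gripper_force: 0.0
```

Request:
jog_arm:
  commands:
    - {"grip":0.8,"linear":[0,0,0.6],"yaw":0}
    - {"grip":0.8,"linear":[0,0,0.9],"yaw":0}
    - {"grip":0.8,"linear":[0,0,0.9],"yaw":0}
    - {"grip":0.8,"linear":[0,0,0.9],"yaw":0}
    - {"grip":0.8,"linear":[0,0,0.7],"yaw":0}
    - {"grip":0.8,"linear":[0,0,0],"yaw":0}
    - {"grip":0.8,"linear":[0,0,0],"yaw":0}

```text
time: 58.75
ee_pos: [467.8, -49.6, 160.2]
ee_rot: [0.001, -0.071, 0.997, -0.0]
ft_force: [-0.1, -0.5, 0.2]
opening: 69.5
gripper_force: 0.0
```

Run:
```python
from h import *
go(467.4,-48.6,38,98)
m=robot.camera_model("wrist"); im=robot.snapshot("wrist"); cv2.imwrite("pics/w32.png",im); V=im.max(2)
for y in range(120,330,8):
    print(y,"".join("#" if V[y,c]<60 else "." for c in range(230,420,3)))
M=yaw(); p=robot.sense()["ee_pos"]
f=240/np.tan(np.radians(m["vertical_fov"]/2)); T=np.linalg.inv(m["T"])
for P in ([467.4,-48.6,65],[460,-49.6,65],[474,-47.6,65]):
    q=T[:3,:3]@np.array(P)+T[:3,3]; print("expect px",q[0]/q[2]*f+m["cx"],q[1]/q[2]*f+m["cy"])
```

```text
pos [467.8 -49.6 160.2] ang 98.11 -> yaw 0.02 lin [0.007 0.026 3.054]
120 ................................................................
128 ................................................................
136 ................................................................
144 ................................................................
152 ................................................................
160 ................................................................
168 ................................................................
176 ................................................................
184 ................................................................
192 ................................................................
200 ................................................................
208 ................................................................
216 ................................................................
224 ..........................###########...........................
232 .........................############.......................
[... 275 characters left out ...]
.....
272 .#######..............................................#######...
280 ########..............................................#########.
288 ########..............................................##########
296 ################################################################
304 ##.##.###.#######################.###.##.############.########.#
312 ................................................................
320 ................................................................
328 #####....................................................#######
expect px 322.82638900555907 239.83146989239185
expect px 322.91048048743204 230.36763908076796
expect px 322.8907831645713 248.17886667262283
```

The grip block is centred between the fingers. I'll descend, grip and slide the tray home slowly.

Request:
jog_arm:
  commands:
    - {"grip":0.8,"linear":[0,0.02,0.6],"yaw":0}
    - {"grip":0.8,"linear":[0,0,0.8],"yaw":0}
    - {"grip":0.8,"linear":[0,0,0.8],"yaw":0}
    - {"grip":0.8,"linear":[0,0,0.5],"yaw":0}
    - {"grip":0.8,"linear":[0,0,0.35],"yaw":0}
    - {"grip":0.8,"linear":[0,0,0],"yaw":0}
    - {"grip":0.8,"linear":[0,0,0],"yaw":0}

```text
time: 59.68
ee_pos: [467.7, -48.7, 38.4]
ee_rot: [0.001, -0.071, 0.997, 0.0]
ft_force: [0.2, 0.2, 0.6]
opening: 69.7
gripper_force: 0.0
```

Request:
jog_arm:
  commands:
    - {"grip":0,"linear":[0,0,0],"yaw":0}
    - {"grip":0,"linear":[0,0,0],"yaw":0}
    - {"grip":0,"linear":[0,0,0],"yaw":0}
    - {"grip":0,"linear":[0,0,0],"yaw":0}
    - {"grip":0,"linear":[0,0,0],"yaw":0}
    - {"grip":0,"linear":[0,0,0],"yaw":0}
  squeeze: 12

```text
time: 60.42
ee_pos: [466.8, -49.8, 37.4]
ee_rot: [0.0, -0.071, 0.998, -0.001]
ft_force: [1.5, -4.6, -1.0]
opening: 29.9
gripper_force: 12.0
```

Request:
jog_arm:
  commands:
    - {"grip":0,"linear":[-0.05,0,0],"yaw":0}
    - {"grip":0,"linear":[-0.1,0,0],"yaw":0}
    - {"grip":0,"linear":[-0.15,0,0],"yaw":0}
    - {"grip":0,"linear":[-0.15,0,0],"yaw":0}
    - {"grip":0,"linear":[-0.15,0,0],"yaw":0}
    - {"grip":0,"linear":[-0.15,0,0],"yaw":0}
    - {"grip":0,"linear":[-0.15,0,0],"yaw":0}
    - {"grip":0,"linear":[-0.15,0,0],"yaw":0}

```text
time: 61.42
ee_pos: [507.9, -43.8, 37.4]
ee_rot: [-0.001, -0.07, 0.998, -0.0]
ft_force: [-2.4, -4.1, 3.1]
opening: 29.8
gripper_force: 12.0
```

Request:
jog_arm:
  commands:
    - {"grip":0,"linear":[-0.15,0,0],"yaw":0}
    - {"grip":0,"linear":[-0.15,0,0],"yaw":0}
    - {"grip":0,"linear":[-0.15,0,0],"yaw":0}
    - {"grip":0,"linear":[-0.15,0,0],"yaw":0}
    - {"grip":0,"linear":[-0.1,0,0],"yaw":0}
    - {"grip":0,"linear":[-0.05,0,0],"yaw":0}
    - {"grip":0,"linear":[0,0,0],"yaw":0}

```text
time: 62.3
ee_pos: [538.2, -39.4, 37.4]
ee_rot: [0.0, -0.07, 0.998, -0.0]
ft_force: [-0.6, -6.0, 0.6]
opening: 29.8
gripper_force: 12.0
```

Request:
jog_arm:
  commands:
    - {"grip":0,"linear":[-0.06,0,0],"yaw":0}
    - {"grip":0,"linear":[-0.06,0,0],"yaw":0}
    - {"grip":0,"linear":[-0.05,0,0],"yaw":0}
    - {"grip":0,"linear":[-0.04,0,0],"yaw":0}
    - {"grip":0,"linear":[0,0,0],"yaw":0}
    - {"grip":0,"linear":[0,0,0],"yaw":0}

```text
time: 63.05
ee_pos: [543.8, -38.6, 37.3]
ee_rot: [-0.003, -0.07, 0.998, -0.0]
ft_force: [-6.8, -5.1, 8.9]
opening: 30.0
gripper_force: 12.0
```

Request:
jog_arm:
  commands:
    - {"grip":0,"linear":[-0.05,0,0],"yaw":0}
    - {"grip":0,"linear":[-0.05,0,0],"yaw":0}
    - {"grip":0,"linear":[-0.03,0,0],"yaw":0}
    - {"grip":0,"linear":[0,0,0],"yaw":0}
    - {"grip":0,"linear":[0,0,0],"yaw":0}

```text
time: 63.68
ee_pos: [546.2, -38.3, 36.3]
ee_rot: [-0.005, -0.07, 0.998, 0.0]
ft_force: [-11.9, -6.9, 9.9]
opening: 29.9
gripper_force: 12.0
```

The stop is reached at about 78 mm of travel, with the force rising. I'll release, rise and verify.

Request:
jog_arm:
  commands:
    - {"grip":0.8,"linear":[0,0,0],"yaw":0}
    - {"grip":0.8,"linear":[0,0,0],"yaw":0}
    - {"grip":0.8,"linear":[0,0,0],"yaw":0}
    - {"grip":0.8,"linear":[0,0,0],"yaw":0}
    - {"grip":0.8,"linear":[0.2,0,-0.5],"yaw":0}
    - {"grip":0.8,"linear":[0.4,0,-0.8],"yaw":0}
    - {"grip":0.8,"linear":[0.4,0,-0.9],"yaw":0}
    - {"grip":0.8,"linear":[0.4,0,-0.9],"yaw":0}

```text
time: 64.68
ee_pos: [495.5, -44.5, 162.4]
ee_rot: [0.0, -0.071, 0.997, 0.0]
ft_force: [0.4, 1.3, 1.2]
opening: 69.6
gripper_force: 0.0
```

Request:
jog_arm:
  commands:
    - {"grip":0.8,"linear":[0,0,-0.9],"yaw":0}
    - {"grip":0.8,"linear":[0,0.9,-0.9],"yaw":0}
    - {"grip":0.8,"linear":[0,0.9,-0.9],"yaw":0}
    - {"grip":0.8,"linear":[0,0.9,0],"yaw":0}
    - {"grip":0.8,"linear":[0,0.9,0],"yaw":0}
    - {"grip":0.8,"linear":[0,0.9,0],"yaw":0}
    - {"grip":0.8,"linear":[0,0.9,0],"yaw":0}
    - {"grip":0.8,"linear":[0,0.9,0],"yaw":0}

```text
time: 65.68
ee_pos: [460.1, 206.2, 269.5]
ee_rot: [0.0, -0.071, 0.997, 0.0]
ft_force: [-0.2, -1.0, -0.2]
opening: 69.6
gripper_force: 0.0
```

Request:
jog_arm:
  commands:
    - {"grip":0.8,"linear":[0,0.9,0],"yaw":0}
    - {"grip":0.8,"linear":[0,0.5,0],"yaw":0}
    - {"grip":0.8,"linear":[0,0,0],"yaw":0}
    - {"grip":0.8,"linear":[0,0,0],"yaw":0}

```text
time: 66.18
ee_pos: [453.2, 258.6, 269.4]
ee_rot: [0.0, -0.07, 0.998, -0.0]
ft_force: [-0.2, -0.4, 0.7]
opening: 69.8
gripper_force: 0.0
```

Run:
```python
from h import *
im=robot.snapshot("top"); cv2.imwrite("pics/t33.png",im); h=cv2.cvtColor(im,cv2.COLOR_BGR2HSV).astype(int); V=h[...,2]
t0=cv2.imread("pics/t7.png").max(2)
for nm,v,r in(("before",t0,roi(im.shape,318,243,348,265)),("after",V,roi(im.shape,314,205,345,235))):
    k=r&(v<60); ys,xs=np.where(k); print(nm,xs.mean() if len(xs) else None,ys.mean() if len(ys) else None,len(xs)); 
    if len(xs): print(cast("top",[[xs.mean(),ys.mean()]],65))
# bristles: reddish blobs in the holder region; expected bristle-tip z ~205
k=roi(im.shape,290,100,350,215)&((h[...,0]<=11)|(h[...,0]>172))&(h[...,1]>110)&(V>60)
n,l,s,c=cv2.connectedComponentsWithStats(k.astype(np.uint8))
for i in range(1,n):
    if s[i,4]>15: print("bristle",c[i].round(1),s[i],cast("top",[c[i]],208).round(1))
m=roi(im.shape,190,150,235,240)&(V<55); print("cap bar",rect("top",m,45))
print(robot.sense()["time"],robot.sense()["ee_pos"],robot.sense()["ft_force"])
```

```text
before 332.1025641025641 254.1153846153846 78
[[467.4607603  -47.95652573]]
after 327.90526315789475 219.32631578947368 95
[[542.43715402 -36.85126671]]
bristle [318.  103.1] [312 101  13   5  53] [[741.2  -9. ]]
bristle [327.4 124.3] [323 122  10   5  41] [[700.7 -27.8]]
bristle [322.3 141.6] [316 139  13   6  55] [[667.1 -19.2]]
bristle [322.9 150.8] [319 149   9   5  37] [[649.6 -20.9]]
cap bar (array([598.8, 227.2]), 6.8, array([18.8, 64.1]))
66.225 [453.21509048 258.51358495 269.52782924] [ 0.13504852 -0.92081604 -0.09997688]
```

The tray stopped hard at the end of its travel, all four bristle heads are in the holder, and the cap is centred in the dish. The gripper is clear, so I'm handing in.

Run:
```python
from cell import robot
print(robot.close_job())
```

```text
the job is handed in; nothing more can be done
None
```

I handed the job in at about 66 s: the cap is flat in the dish, all four brushes stand bristles-up in the holder (one leans about 6°), and the tray went in 76–80 mm until it met firm resistance, but no result was returned.

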